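Close the hot bake-out pot with the lid lifter

ROBOT

A 7-joint arm with a two-finger parallel gripper is mounted at the origin on the work surface. World frame = base frame: x ahead of the robot, y to its left, z up, the work surface at z = 0. Lengths are in m, angles in rad, forces in N, time in s.
With the tool pointing down it reaches from about 0.425 to 0.925 m from the base axis. Payload 6.8 kg.
Tool frame: the origin (TCP) lies at the very end of the fingers, on their centre line; the grasp point (between the pads) lies 19 mm behind it; z points along the fingers, y is the direction in which the jaws open and shut (so a half turn about z gives the same grasp; the last joint's range is limited). The gripper opens to 85 mm and grips with 20 to 120 N. Pads are 22 mm wide; open, the fingers measure 114 mm over their backs; the gripper's body (76 mm by 85 mm) begins 54 mm behind the grasp point. The pads swing forward as they close: fully open they stand 13 mm farther back than shut.
Start: joints at [1.223, 0.477, 0.022, 1.555, -0.011, 1.109, -0.083], TCP at [0.16, -0.656, 0.231] pointing down, gripper open.
Joint ranges: [-2.96, 2.96], [-0.34, 2.1], [-1.41, 1.46], [0.24, 2.44], [-1.37, 4.51], [0.17, 1.92], [-2.96, 2.96]. Speed limits (rad/s): [2.39, 2.39, 3.14, 3.14, 3.14, 3.14, 3.14].

INTERFACE

Orientations are given as a rotation vector (axis times angle).
In Python, from bench import monitor, viewer, job gives the robot as it stands. The module is installed in compiled form; this text tells all that it offers.
- The arm moves only by the tool drive_tool, never from a script. Its argument "commands" is a list of rows, each an object with "linear": the shift along the tool's x, y, z in m, a list of three; "dr": the turn, a rotation vector about the tool's x, y, z in degrees, a list of three; "jaw": the closure, from 0 (fully open) to 1 (shut). A call has 1 to 8 rows; each row shifts and turns the pose as measured when the row begins, along the tool's axes as they then stand; what a row does not reach is not made up. A row lasts 1/8 s, in which the tool goes at most 62.5 mm and 10.7 degrees, less where a joint would pass 70% of its speed; a pose out of reach is approached as far as the arm can. A call is refused whole if a number of a shift passes 0.0625 or a number of a turn 10.7, either way. A call with a gripper value outside its range is refused whole. The fingers move at their own pace and stop on an object; "force" is the grip in N (left out, the last holds). Time passes only in rows, so rows that do not move let the fingers close. It gives the time, the measured TCP pose, the force and the opening at its end, in the units of the state.
- monitor.get_obs(): the state, without advancing time (a new reading comes with each control period).
- viewer.grab_frame(name): name is "scene" or "top"; returns the picture (480x640x3 uint8, red, green, blue); there is no depth.
- viewer.calibration(name): a dict with "K" (3x3 intrinsics, pixels), "k1" (the pictures are not rectified: a ray, as slopes to the right and down, at radius r is drawn at 1 + k1 r^2 times it, then the intrinsics apply), "R" (3x3) and "t" (3): a world point X has camera coordinates R X + t. Camera axes: x right, y down, z forward; pixel columns grow to the right and rows downward; lengths in m; the calibration is good to about 2 mm. A picture is of the moment at which its call begins. calibration takes no time and is no camera call.
- job.hand_in(): hands the job in, once; it reports no verdict.
The state is a dict: "clock": time; "joints": joint angles; "qvel": joint speeds; "tau": joint torques, N m; "tcp_pos": TCP position; "orientation": TCP orientation; "contact_force": force on the tool from outside, world axes, zero at the start; "moment": the same for the moment, N m; "grip_width": finger opening in m.
Only numpy, scipy, OpenCV 4.12 (cv2) and the standard library are available. Lean on these libraries where they do the work, as an engineer would, in place of code of your own. Each camera call takes 0.05 s, during which the arm holds its last target.

TASK

Close the hot bake-out pot: take the lid lifter from its holder, hook it under the loop of the hot lid on the rest ring and carry the lid level to the pot. With the heel of the lifter on the middle of the lid press it fully home past its sprung catches, hold it down there with about 15 N for a second, then stand the lifter back upright in its holder and let go. Keep the robot itself off the hot lid and pot, never force the lid, and leave the other things on the bench alone.

Things in the scene. Friction and masses are not known exactly. Their poses are not given: they have to be found in the camera images.
- lifter_grip (a point): Centre of the lid lifter's wooden handle, a block 34 mm (x) by 22 mm (y) by 62 mm tall (z up); this point is 103 mm above the lifter's flat underside. x points to the hook's open side. The upright tool is 134 mm tall, 0.16 kg. At the start it stands in the holder, its axes parallel to the holder's. A flat steel shaft (x -16 to -6 mm, 16 mm wide) leads down to the hook.
- lifter: The lifter; origin on its underside, under the handle's axis, axes as lifter_grip. Its heel is a flat steel plate x -18 to 18 mm, y -12 to 12 mm, 10 mm thick. At its front end (x 10 to 18 mm) a lip rises to 16 mm above the underside. The trough between shaft and lip, x -6 to 10 mm, carries the loop's bar; the heel's underside presses the lid.
- holder: Fixed holder of the lifter: open-topped grey steel socket, 46 mm tall, inside floor 6 mm above the bench. Origin on the bench at its centre, under the handle's axis of the parked lifter; x to the side where the hook opens. Inside it is 48 mm (x) by 36 mm (y), outside 60 by 46 mm.
- loop_bar (a point): Middle of the top bar of the lid's loop handle: round bar 8 mm thick, 52 mm long, along y; z up. The loop is an upright rectangle, 44 mm clear inside along y, 34 mm clear between lid top and bar. The bar's middle lies over the lid's centre, 38 mm above its top face, 44 mm above the flange's underside. The hook can enter along x from either side.
- lid: The hot steel lid, 0.27 to 0.45 kg. Origin at the centre of the underside of its flange, z up. Flange 148 mm across, 6 mm thick; under it a round plug 24 mm deep, 109 mm across at the foot, widening to a 120 mm bead 10 mm below the flange. At the start it lies on the rest ring, plug inside the ring. It swings freely on the hook. More than 25 N from the lifter harms it.
- rest: Lid rest, a fixed plain aluminium ring 140 mm outside, 128 mm inside, 30 mm tall; origin on the bench at its centre.
- pot: The hot bake-out pot, fixed: grey, round, 160 mm across, 75 mm tall, a small control box on one side; origin on the bench at its centre. The lid's turn about z does not matter.
- pot_rim (a point): Centre of the pot's mouth (132 mm across), level with the rim, 75 mm above the bench; z up. Four sprung ball catches 9 mm below the rim hold up the lid's bead: a lid set in the mouth stops 4 to 8 mm above home. Pressing it past them takes 6 to 12 N, with a click 1 to 3 mm before home; home is a hard stop, the flange on the rim, and the catches keep it there.
- wire_reel: Bystander: loose reel of copper wire, 60 mm across, 38 mm tall, origin under its centre.
- flux_jar: Bystander: loose amber glass jar, 48 mm across, 55 mm tall, origin under its centre.
- screwdriver: Bystander: loose screwdriver lying on the bench.
Not all that is in view belongs to the job. Of the things that look like the lifter, the smaller one is meant. Several things have the shape of the rest; the one meant has the colours described above.

How it is judged:
On the way, in this order (a step that is already met when the one before it is completed fails the run):
1. the lid hangs level on the lifter, clear of the rest (contact force between lid and lifter above 1.5 N and height (world z) of lid above 0.06 m and contact force between lid and rest below 0.1 N and contact force between lid and pot below 0.1 N and angle between lid's own z axis and vertical below 0.15 rad), for 0.2 s.
2. the lifter holds the lid down, fully home in the pot (flange within 2 mm of the rim), with more than 8 N (distance between lid and pot_rim below 0.006 m and z of lid in the frame of pot_rim below 0.002 m and contact force between lid and lifter above 8 N), for 0.5 s.
At the end, for the whole second after the job is handed in: The lid lies home in the pot: flange within 2 mm of the rim, centred within 6 mm, level within 0.03 rad, at rest. The lifter stands on the floor of its holder, upright within 0.12 rad, released and at rest (horizontal distance between lid and pot_rim below 0.006 m and z of lid in the frame of pot_rim below 0.002 m and angle between lid's own z axis and vertical below 0.03 rad and linear speed of each of lid, lifter below 0.02 m/s and z of lifter_grip in the frame of holder between 0.1 and 0.113 m and horizontal distance between lifter_grip and holder below 0.015 m and angle between lifter_grip's own z axis and vertical below 0.12 rad); the robot touches nothing.
It fails at once if the robot or its fingers touch the hot lid (contact force between any of the arm, the fingers and lid above 0.5 N).
It fails at once if the robot itself touches the pot (contact force between any of the arm, the fingers and pot above 0.5 N).
It fails at once if the lid is forced: more than 25 N between lifter and lid (contact force between lifter and lid above 25 N).
It fails at once if the lid is tipped more than 0.25 rad (angle between lid's own z axis and vertical above 0.25 rad).
It fails at once if a bystander is moved more than 20 mm (distance of any of wire_reel, flux_jar, screwdriver from where it was at the start of the episode above 0.02 m).
It also fails if it takes over 72 s, if anything falls off the work surface, if the arm or the gripper's body presses on something with over 40 N, if the wrist force passes 120 N, or if a joint passes its speed limit or range.

## Working session

There is one attempt and no reset: what is moved stays moved. The work goes in short steps, Python scripts to look and compute and a tool call to move; the robot and the scene stay as the last step left them, time stands still between calls to the robot, and variables do not carry over. Pictures are saved under pics/ and viewed, and the job is handed in when it is done.

Besides the shell and the picture viewer there is one more tool, called after ">>>" as name(argument=value, ...) on one line, values as JSON. drive_tool: Moves the arm, as the interface text tells. Its arguments: {"type":"object","properties":{"commands":{"type":"array"},"force":{"type":"number"}},"required":["commands"]}

```bash
mkdir -p pics; ls; python3 - <<'E'
from bench import monitor, viewer, job
import cv2, numpy as np
print(monitor.get_obs())
for n in ("scene","top"):
    im=viewer.grab_frame(n); cv2.imwrite(f"pics/{n}0.png",im[:,:,::-1]); c=viewer.calibration(n); print(n,c); print(-c["R"].T@c["t"])
E
```

```text
pics
{'clock': 0.0, 'joints': array([ 1.22290681,  0.47781841,  0.02236894,  1.55646208, -0.01150798,
        1.10925064, -0.08308532]), 'qvel': array([-1.22673162e-03,  2.52510662e-06,  2.82048519e-04, -5.79585400e-04,
       -1.22097053e-03, -1.04133264e-04,  1.68756977e-03]), 'tau': array([ 3.17076660e-05, -5.96448541e+01,  1.60845000e+00, -2.81201595e+01,
        1.25332241e-02,  9.22433945e-03,  1.81033130e-06]), 'tcp_pos': array([ 0.16014351, -0.65512782,  0.23030949]), 'orientation': array([-3.11727678e+00, -3.75556872e-01,  5.58984440e-04]), 'contact_force': array([ 0.19865037,  0.18102762, -0.01755743]), 'moment': array([ 0.01309975, -0.03257728,  0.00196112]), 'grip_width': 0.08524790989779618}
scene {'K': array([[450.83196384,   0.        , 318.12304736],
       [  0.        , 450.83196384, 241.03956026],
       [  0.        ,   0.        ,   1.        ]]), 'k1': 0.038354172961309003, 'R': array([[-0.20554095,  0.97860428, -0.0093053 ],
       [ 0.51907623,  0.10095357, -0.8487451 ],
       [-0.82964618, -0.17928203, -0.52872032]]), 't': array([ 0.17123018, -0.16703248,  1.40705255])}
[1.28925317 0.10155518 0.60376262]
top {'K': array([[440.1431824 ,   0.        , 319.29374479],
       [  0.        , 440.1431824 , 243.46315865],
       [  0.        ,   0.        ,   1.        ]]), 'k1': -0.02731264197394668, 'R': array([[-0.00528146, -0.99996958, -0.0057394 ],
       [-0.98392995,  0.00622095, -0.1784465 ],
       [ 0.17847678,  0.00470471, -0.98393288]]), 't': array([-0.0377261 ,  0.47888058,  1.04215866])}
[ 0.28498458 -0.0456071   1.11065221]
```

View pics/scene0.png

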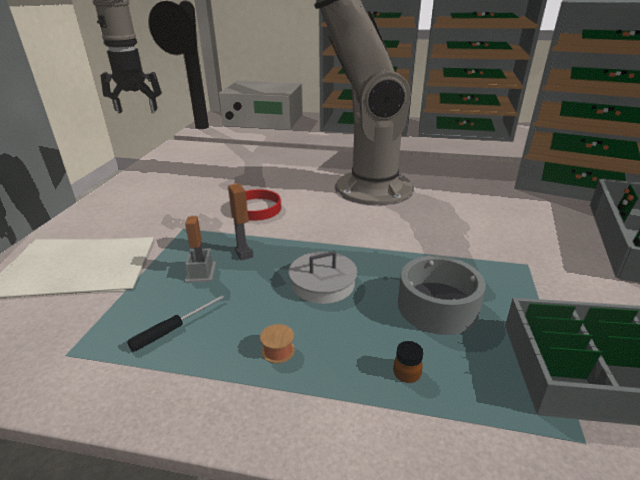

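View pics/top0.png

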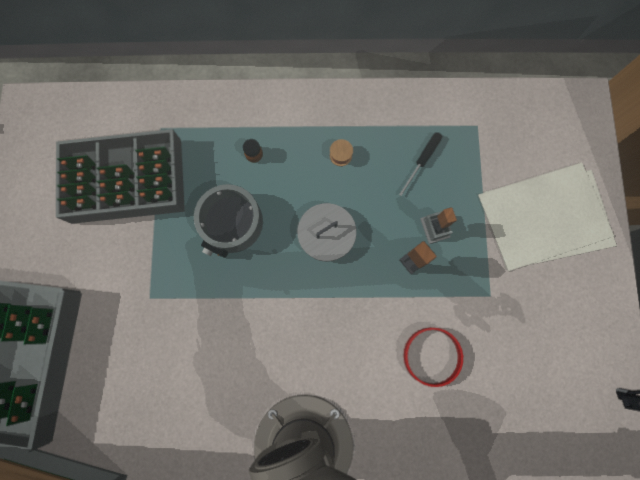

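The scene view shows the small lifter in its holder near (197,255) and a taller lookalike beside it near (240,225). The lid is at (323,275), the pot at (441,292), and a red decoy ring at (260,205). In the top view they are the lifter (440,225), lid (327,231) and pot (226,217). I'll zoom in next.

```bash
cat > h.py <<'E'
import cv2, numpy as np
from bench import monitor, viewer, job
from scipy.spatial.transform import Rotation as Ro
C={n:viewer.calibration(n) for n in("scene","top")}
def ray(n,u,v):
    c=C[n];K=c["K"];d=np.array([(u-K[0,2])/K[0,0],(v-K[1,2])/K[1,1]])
    s=d.copy()
    for _ in range(20): s=d/(1+c["k1"]*(s@s))
    return -c["R"].T@c["t"], c["R"].T@np.array([s[0],s[1],1])
def onz(n,u,v,z):
    o,d=ray(n,u,v); return o+d*(z-o[2])/d[2]
def proj(n,X):
    c=C[n];p=c["R"]@np.asarray(X,float)+c["t"];s=p[:2]/p[2];s=s*(1+c["k1"]*(s@s));return c["K"][:2,:2]@s+c["K"][:2,2]
def tri(a,b):
    A=np.zeros((3,3));B=np.zeros(3)
    L=[]
    for n,u,v in (("scene",*a),("top",*b)):
        o,d=ray(n,u,v);d/=np.linalg.norm(d);P=np.eye(3)-np.outer(d,d);A+=P;B+=P@o;L.append((P,o))
    X=np.linalg.solve(A,B);return X,[np.linalg.norm(P@(X-o)) for P,o in L]
E
python3 - <<'E'
import cv2
s=cv2.imread("pics/scene0.png");t=cv2.imread("pics/top0.png")
def crop(im,x,y,w,h,f,name): cv2.imwrite(f"pics/{name}.png",cv2.resize(im[y:y+h,x:x+w],None,fx=f,fy=f,interpolation=cv2.INTER_CUBIC))
crop(s,160,170,130,120,6,"c1")
crop(t,385,190,90,90,6,"c2")
crop(t,180,170,190,100,4,"c3")
crop(s,270,230,230,110,3.4,"c4")
E
```

```text
(no output)
```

View pics/c1.png

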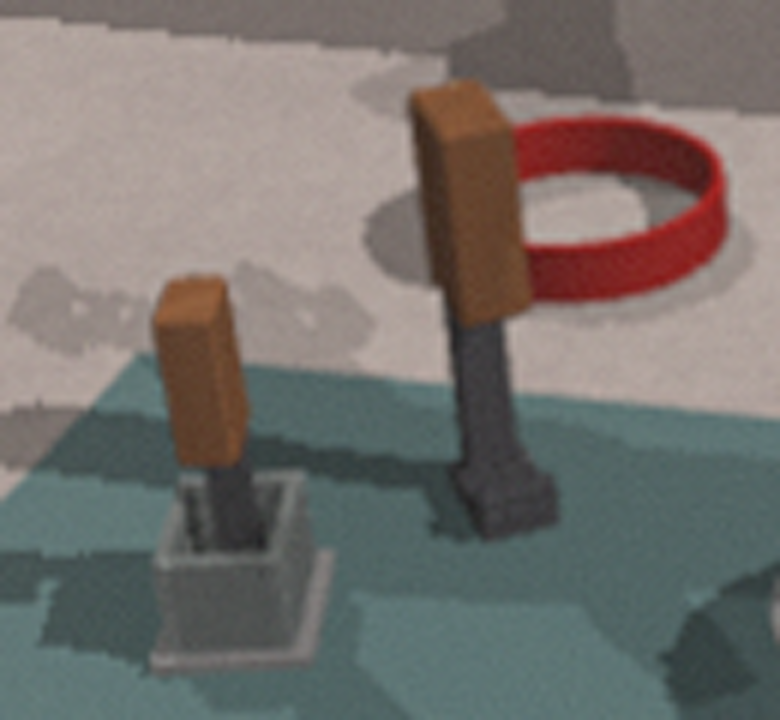

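View pics/c2.png

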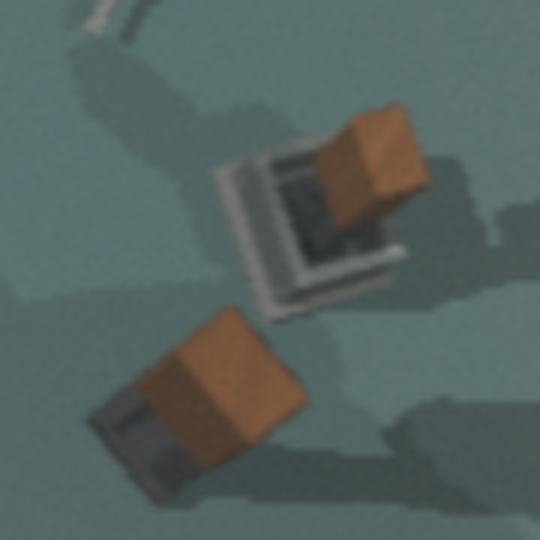

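View pics/c3.png

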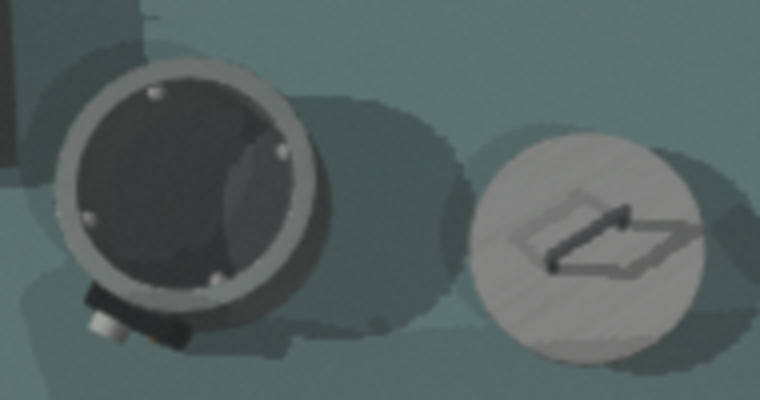

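View pics/c4.png

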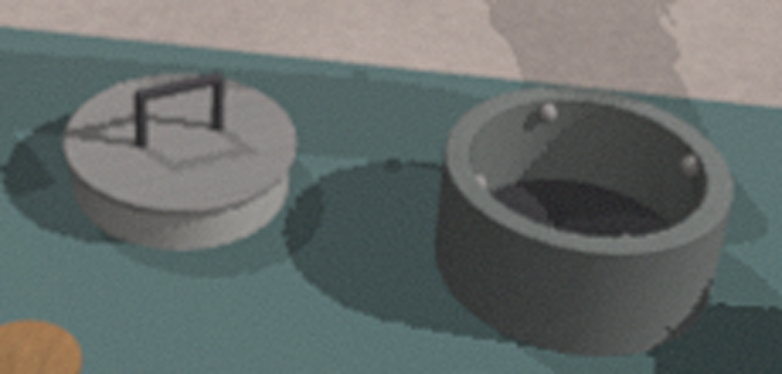

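```bash
python3 - <<'E'
from h import *
np.set_printoptions(precision=4,suppress=True)
t=cv2.imread("pics/top0.png");s=cv2.imread("pics/scene0.png")
# handle masks (brown)
def brown(im,x0,y0,x1,y1):
    h=cv2.cvtColor(im,cv2.COLOR_BGR2HSV); m=((h[...,0]<16)&(h[...,1]>110)).astype(np.uint8)
    z=np.zeros_like(m);z[y0:y1,x0:x1]=m[y0:y1,x0:x1];return z
cs=[(357,116),(403,104),(428,181),(378,192)]
P=[onz("top",385+x/6-.4,190+y/6-.4,0.140) for x,y in cs]; P=np.array(P);print(P,P.mean(0)); 
for i in range(4): print(np.linalg.norm(P[(i+1)%4]-P[i]), np.degrees(np.arctan2(*(P[(i+1)%4]-P[i])[[1,0]])))
# holder rim, pink base plate corners? c2 top rim corners
for nm,cs,z in (("base",[(218,170),(275,318),(392,283)],0.0),("rim",[(258,160),(300,280),(402,248)],0.046)):
    Q=np.array([onz("top",385+x/6-.4,190+y/6-.4,z) for x,y in cs]);print(nm,Q,np.linalg.norm(np.diff(Q,axis=0),axis=1),(Q[0]+Q[2])/2)
# lid/pot ellipses in top
g=cv2.cvtColor(t,cv2.COLOR_BGR2HSV)
b=tuple((311.2-.3,258.5-.3)),(318-.4,236.2-.4)
print("bar end L",tri((311.2,258.3),(318,236)));print("bar end R",tri((334.6,253),(336,222.8)))
for uv in((318,236),(336,222.8)): print(onz("top",*uv,.074))
def circ(pts,z):
    X=np.array([onz("top",180+x/4-.4,170+y/4-.4,z)[:2] for x,y in pts]);A=np.c_[2*X,np.ones(len(X))];c=np.linalg.lstsq(A,(X**2).sum(1),rcond=None)[0];return c[:2],np.sqrt(c[2]+c[:2]@c[:2])
print("lid",circ([(470,245),(587,133),(704,250),(588,363),(500,172),(672,168)],.036))
print("pot out",circ([(56,185),(186,57),(316,185),(188,311),(92,97),(278,93)],.075))
print("pot in",circ([(77,187),(186,76),(294,185),(186,291)],.075))
E
```

```text
[[ 0.5391 -0.3254  0.14  ]
 [ 0.5437 -0.3431  0.14  ]
 [ 0.5137 -0.3508  0.14  ]
 [ 0.5095 -0.3316  0.14  ]] [ 0.5265 -0.3377  0.14  ]
0.018368084901597255 -75.4953553287704
0.031012514752762267 -165.6873431031734
0.019630470717850602 102.20282526787429
0.030254067448011863 11.946258831110383
base [[ 0.552  -0.3041  0.    ]
 [ 0.4869 -0.3255  0.    ]
 [ 0.5018 -0.3766  0.    ]] [0.0686 0.0532] [ 0.5269 -0.3404  0.    ]
rim [[ 0.5451 -0.3102  0.046 ]
 [ 0.4943 -0.325   0.046 ]
 [ 0.5075 -0.3679  0.046 ]] [0.0529 0.0448] [ 0.5263 -0.3391  0.046 ]
bar end L (array([ 0.4997, -0.0606,  0.0572]), [np.float64(0.02363035487781557), np.float64(0.02363035487781558)])
bar end R (array([ 0.5171, -0.0559,  0.086 ]), [np.float64(0.025114254882895346), np.float64(0.025114254882895367)])
[ 0.4913 -0.0376  0.074 ]
[ 0.5235 -0.0812  0.074 ]
lid (array([ 0.5108, -0.0584]), np.float64(0.0730985559564313))
pot out (array([0.544 , 0.1857]), np.float64(0.07926323526140795))
pot in (array([0.5441, 0.1854]), np.float64(0.06658388919812615))
```

```bash
python3 - <<'E'
from h import *
np.set_printoptions(precision=4,suppress=True)
s=cv2.imread("pics/scene0.png")
o=np.array([0.5266,-0.3385,0.006]);a=np.radians(13.7)
for sg,col in((1,(0,255,255)),(-1,(255,0,255))):
    ex=sg*np.array([np.cos(a),np.sin(a),0]);ey=np.array([-ex[1],ex[0],0]);im=cv2.resize(s[170:290,160:290],None,fx=6,fy=6,interpolation=cv2.INTER_CUBIC)
    for x in(-17,17):
      for y in(-11,11):
        for z in (72,134):
            p=proj("scene",o+(ex*x+ey*y)/1000+np.array([0,0,z/1000]));cv2.circle(im,tuple(np.int32(((p-[160,170]+.5)*6))),4,col,-1)
    for x in(-16,-6):
      for y in(-8,8):
        for z in (35,72):
            p=proj("scene",o+(ex*x+ey*y)/1000+np.array([0,0,z/1000]));cv2.circle(im,tuple(np.int32(((p-[160,170]+.5)*6))),4,(0,255,0),-1)
    cv2.imwrite(f"pics/sh{sg}.png",im[:, :400])
a,b=cv2.imread("pics/sh1.png"),cv2.imread("pics/sh-1.png");cv2.imwrite("pics/sh.png",np.hstack([a,b]))
# decoy
for x,y in((90,415),(165,505)): print("decoy base",onz("top",385+x/6-.4,190+y/6-.4,0.0))
print("decoy top",tri((160+440/6,170+90/6),(385+230/6,190+380/6)), [onz("top",385+x/6-.4,190+y/6-.4,0.19) for x,y in((230,308),(307,395))])
print("scene top front", [onz("top",385+x/6,190+y/6,z) for x,y in ((230,380),) for z in(.17,.2)])
print("bar",tri((311.2,258.3),(336,222.8)),tri((334.6,253),(318,236)))
E
```

```text
decoy base [ 0.4455 -0.2447  0.    ]
decoy base [ 0.4069 -0.275   0.    ]
decoy top (array([ 0.4325, -0.2689,  0.1808]), [np.float64(0.00538386487376165), np.float64(0.005383864873761622)]) [array([ 0.4561, -0.2618,  0.19  ]), array([ 0.4247, -0.2876,  0.19  ])]
scene top front [array([ 0.4325, -0.2661,  0.17  ]), array([ 0.4278, -0.2591,  0.2   ])]
bar (array([ 0.5239, -0.0803,  0.0713]), [np.float64(0.001088669668901969), np.float64(0.001088669668901942)]) (array([ 0.4919, -0.0362,  0.0695]), [np.float64(0.001387533657043591), np.float64(0.0013875336570435886)])
```

View pics/sh.png

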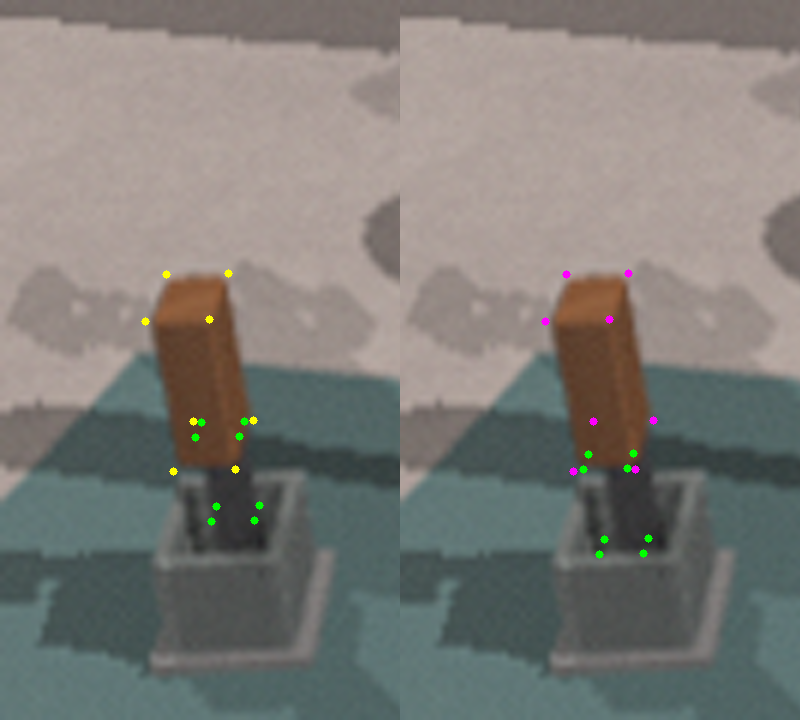

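The hook opens toward +x (about 14° yaw), and the tool is already at that yaw. The lid sits at (0.510,-0.059) with its bar along -53.6°, and the pot is at (0.544,0.1855).

>>> drive_tool(commands=[{"linear": [0.054,-0.0276,0],"dr": [0,0,0],"jaw": 0.4},{"linear": [0.054,-0.0276,0],"dr": [0,0,0],"jaw": 0.4},{"linear": [0.054,-0.0276,0],"dr": [0,0,0],"jaw": 0.4},{"linear": [0.054,-0.0276,0],"dr": [0,0,0],"jaw": 0.4},{"linear": [0.054,-0.0276,0],"dr": [0,0,0],"jaw": 0.4},{"linear": [0.054,-0.0276,0],"dr": [0,0,0],"jaw": 0.4},{"linear": [0.054,-0.0276,0],"dr": [0,0,0],"jaw": 0.4},{"linear": [0.0,0,0],"dr": [0,0,0],"jaw": 0.4}], force=80)

```text
clock: 1.1
tcp_pos: [0.4895, -0.3686, 0.2262]
orientation: [-3.114, -0.371, 0.006]
contact_force: [-1.2, -0.6, -0.6]
grip_width: 0.0514
```

```bash
cat >> h.py <<'E'
def delta(x,y,z,yaw):
    """tool-frame shift and turn (deg) to reach TCP x,y,z pointing down with tool x at yaw deg"""
    s=monitor.get_obs();R=Ro.from_rotvec(s["orientation"])
    a=np.radians(yaw);T=Ro.from_matrix(np.array([[np.cos(a),np.sin(a),0],[np.sin(a),-np.cos(a),0],[0,0,-1]]))
    print("lin mm",np.round(R.inv().apply(np.array([x,y,z])-s["tcp_pos"])*1000,1),"turn deg",np.round(np.degrees((R.inv()*T).as_rotvec()),2))
    print("tcp",np.round(s["tcp_pos"],4),"F",np.round(s["contact_force"],2),"w",round(s["grip_width"],4),"q",np.round(s["joints"],2),"t",round(s["clock"],2))
E
python3 -c "
from h import *
delta(.5265,-.338,.16,13.9)"
```

```text
lin mm [ 43.3 -20.6  66.3] turn deg [-0.36  0.16 -0.31]
tcp [ 0.4895 -0.3686  0.2262] F [-1.2  -0.57 -0.55] w 0.0514 q [ 0.64  0.39 -0.12  1.7   0.05  1.06 -0.83] t 1.1
```

>>> drive_tool(commands=[{"linear": [0.022,-0.0103,0.0],"dr": [-0.3,0.2,-0.3],"jaw": 0.4},{"linear": [0.0215,-0.0103,0.02],"dr": [0,0,0],"jaw": 0.4},{"linear": [0,0,0.04],"dr": [0,0,0],"jaw": 0.4},{"linear": [0,0,0],"dr": [0,0,0],"jaw": 0.4}])

```text
clock: 1.6
tcp_pos: [0.5256, -0.3392, 0.164]
orientation: [-3.118, -0.377, 0.003]
contact_force: [-0.6, 0.1, 0.5]
grip_width: 0.0508
```

```bash
python3 -c "
from h import *
delta(.5265,-.338,.094,13.9)
s=viewer.grab_frame('scene');t=viewer.grab_frame('top')
a=cv2.resize(s[140:290,140:270],None,fx=3,fy=3);b=cv2.resize(t[170:320,380:510],None,fx=3,fy=3)
cv2.imwrite('pics/g1.png',np.hstack([a,b])[:,:,::-1])
print(proj('scene',monitor.get_obs()['tcp_pos']))"
```

```text
lin mm [ 1.3 -0.9 70. ] turn deg [-0.06  0.12 -0.09]
tcp [ 0.5256 -0.3392  0.164 ] F [-0.57  0.09  0.45] w 0.0508 q [ 0.57  0.47 -0.13  1.73  0.07  0.95 -0.92] t 1.6
[187.3481706  207.55222679]
```

View pics/g1.png

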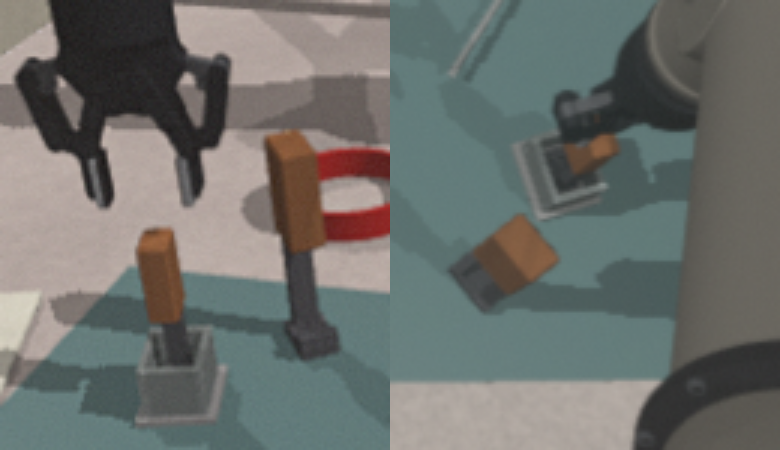

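>>> drive_tool(commands=[{"linear": [0.001,-0.003,0.035],"dr": [0,0,0],"jaw": 0.4},{"linear": [0,0,0.032],"dr": [0,0,0],"jaw": 0.4},{"linear": [0,0,0],"dr": [0,0,0],"jaw": 0.4}])

```text
clock: 2.08
tcp_pos: [0.5316, -0.3419, 0.1064]
orientation: [3.109, 0.37, 0.019]
contact_force: [0.8, 0.8, 0.5]
grip_width: 0.0512
```

```bash
python3 -c "
from h import *
delta(.5265,-.336,.094,13.9)
s=viewer.grab_frame('scene')
cv2.imwrite('pics/g2.png',cv2.resize(s[160:290,140:270],None,fx=5,fy=5)[:,:,::-1])"
```

```text
lin mm [-3.7 -7.  12.3] turn deg [ 0.66 -0.61 -0.32]
tcp [ 0.5316 -0.3419  0.1064] F [0.78 0.76 0.53] w 0.0512 q [ 0.56  0.54 -0.12  1.77  0.09  0.82 -0.94] t 2.08
```

View pics/g2.png

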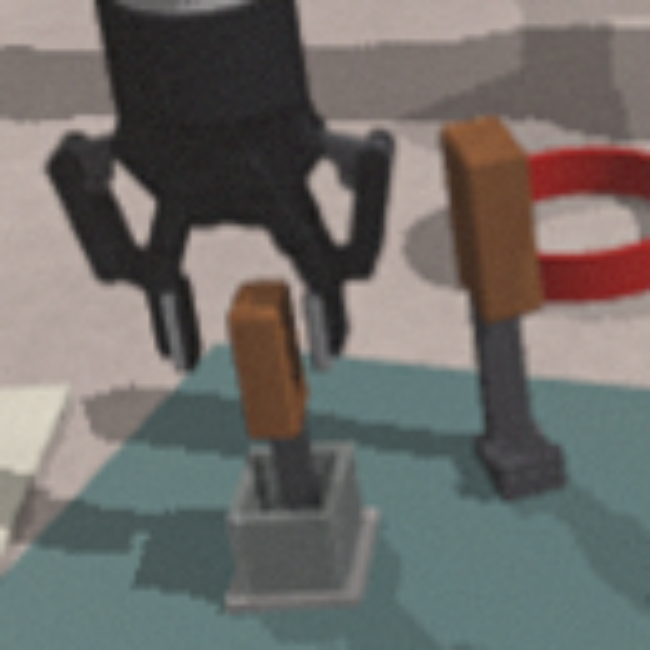

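>>> drive_tool(commands=[{"linear": [-0.0037,-0.006,0.0],"dr": [0.6,-0.6,-0.3],"jaw": 0.4},{"linear": [0,0,0],"dr": [0,0,0],"jaw": 0.4},{"linear": [0,0,0.011],"dr": [0,0,0],"jaw": 0.4},{"linear": [0,0,0],"dr": [0,0,0],"jaw": 0.4}])

```text
clock: 2.62
tcp_pos: [0.5298, -0.3391, 0.1017]
orientation: [3.112, 0.378, 0.013]
contact_force: [-0.6, -0.2, -0.5]
grip_width: 0.0511
```

```bash
python3 -c "
from h import *
delta(.5265,-.336,.094,13.9)"
```

```text
lin mm [-2.5 -3.9  7.6] turn deg [ 0.45 -0.42 -0.05]
tcp [ 0.5298 -0.3391  0.1017] F [-0.56 -0.2  -0.52] w 0.0511 q [ 0.56  0.54 -0.13  1.78  0.09  0.82 -0.94] t 2.62
```

>>> drive_tool(commands=[{"linear": [-0.0025,-0.005,0.007],"dr": [0.5,-0.5,0],"jaw": 0.4},{"linear": [-0.001,-0.002,0.004],"dr": [0.2,-0.2,0],"jaw": 0.4},{"linear": [0,0,0],"dr": [0,0,0],"jaw": 0.4}])

```text
clock: 3.0
tcp_pos: [0.5243, -0.3325, 0.0893]
orientation: [-3.113, -0.378, 0.011]
contact_force: [-0.6, -0.0, -0.2]
grip_width: 0.0514
```

```bash
python3 -c "
from h import *
delta(.5265,-.336,.094,13.9)"
```

```text
lin mm [ 1.3  3.9 -4.7] turn deg [-0.35  0.37 -0.04]
tcp [ 0.5243 -0.3325  0.0893] F [-0.56 -0.04 -0.24] w 0.0514 q [ 0.56  0.56 -0.13  1.79  0.09  0.81 -0.94] t 3.0
```

>>> drive_tool(commands=[{"linear": [0.0012,0.0035,-0.003],"dr": [-0.3,0.3,0],"jaw": 0.4},{"linear": [0,0,0],"dr": [0,0,0],"jaw": 0.4}])

```text
clock: 3.25
tcp_pos: [0.5266, -0.336, 0.0926]
orientation: [-3.119, -0.379, 0.001]
contact_force: [-0.3, -0.1, -0.7]
grip_width: 0.0518
```

>>> drive_tool(commands=[{"linear": [0,0,0],"dr": [0,0,0],"jaw": 0.4}])

```text
clock: 3.38
tcp_pos: [0.5267, -0.3361, 0.0928]
orientation: [3.119, 0.379, -0.001]
contact_force: [0.5, 0.2, -0.4]
grip_width: 0.0511
```

>>> drive_tool(commands=[{"linear": [0,0,0],"dr": [0,0,0],"jaw": 0.4}])

```text
clock: 3.5
tcp_pos: [0.5268, -0.3362, 0.093]
orientation: [3.118, 0.379, -0.0]
contact_force: [-0.9, -0.2, -0.6]
grip_width: 0.0511
```

>>> drive_tool(commands=[{"linear": [0,0,0],"dr": [0,0,0],"jaw": 0.4}])

```text
clock: 3.62
tcp_pos: [0.5268, -0.3362, 0.093]
orientation: [3.118, 0.379, -0.0]
contact_force: [-0.7, 0.7, 0.6]
grip_width: 0.0511
```

>>> drive_tool(commands=[{"linear": [0,0,0],"dr": [0,0,0],"jaw": 1},{"linear": [0,0,0],"dr": [0,0,0],"jaw": 1},{"linear": [0,0,0],"dr": [0,0,0],"jaw": 1},{"linear": [0,0,0],"dr": [0,0,0],"jaw": 1},{"linear": [0,0,0],"dr": [0,0,0],"jaw": 1}], force=90)

```text
clock: 4.25
tcp_pos: [0.5269, -0.3367, 0.0932]
orientation: [3.118, 0.378, 0.0]
contact_force: [-0.0, -0.4, 0.5]
grip_width: 0.0208
```

```bash
python3 -c "
from h import *
delta(.5265,-.336,.094,13.9)
s=viewer.grab_frame('scene')
cv2.imwrite('pics/g3.png',cv2.resize(s[160:290,140:270],None,fx=5,fy=5)[:,:,::-1])"
```

```text
lin mm [-0.2 -0.8 -0.8] turn deg [ 0.07 -0.01 -0.06]
tcp [ 0.5269 -0.3367  0.0932] F [-0.05 -0.35  0.51] w 0.0208 q [ 0.56  0.55 -0.13  1.79  0.09  0.81 -0.94] t 4.25
```

View pics/g3.png

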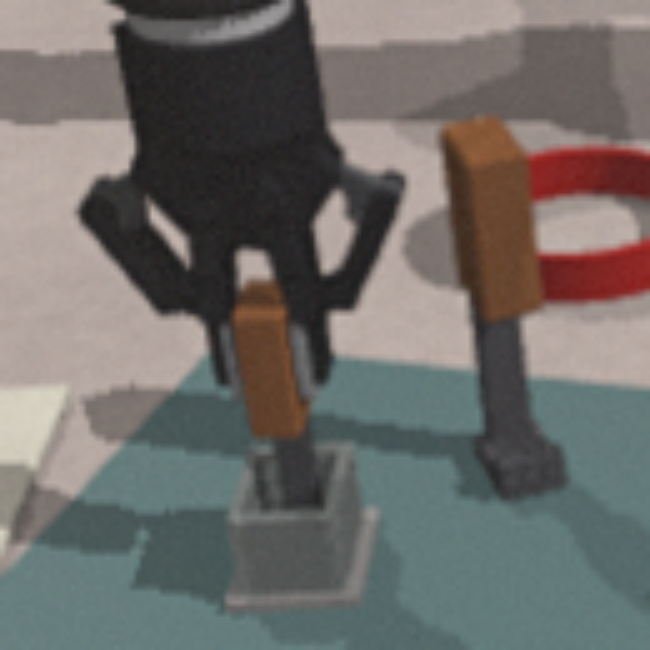

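>>> drive_tool(commands=[{"linear": [0,0,-0.015],"dr": [0,0,0],"jaw": 1},{"linear": [0,0,-0.02],"dr": [0,0,0],"jaw": 1},{"linear": [0,0,-0.025],"dr": [0,0,0],"jaw": 1},{"linear": [0,0,-0.025],"dr": [0,0,0],"jaw": 1},{"linear": [0,0,-0.025],"dr": [0,0,0],"jaw": 1},{"linear": [0,0,0],"dr": [0,0,0],"jaw": 1},{"linear": [0,0,0],"dr": [0,0,0],"jaw": 1}])

```text
clock: 5.18
tcp_pos: [0.5258, -0.3351, 0.2091]
orientation: [-3.118, -0.379, 0.002]
contact_force: [-0.1, 0.1, -1.2]
grip_width: 0.0214
```

```bash
python3 -c "
from h import *
delta(.5265,-.336,.20,13.9)
s=viewer.grab_frame('scene');t=viewer.grab_frame('top')
a=cv2.resize(s[110:290,140:270],None,fx=3,fy=3);b=cv2.resize(t[140:320,380:510],None,fx=3,fy=3)
cv2.imwrite('pics/g4.png',np.hstack([a,b])[:,:,::-1])"
```

```text
lin mm [0.5 1.  9.1] turn deg [-0.05  0.06 -0.02]
tcp [ 0.5258 -0.3351  0.2091] F [-0.13  0.12 -1.23] w 0.0214 q [ 0.57  0.42 -0.13  1.7   0.06  1.03 -0.92] t 5.17
```

View pics/g4.png

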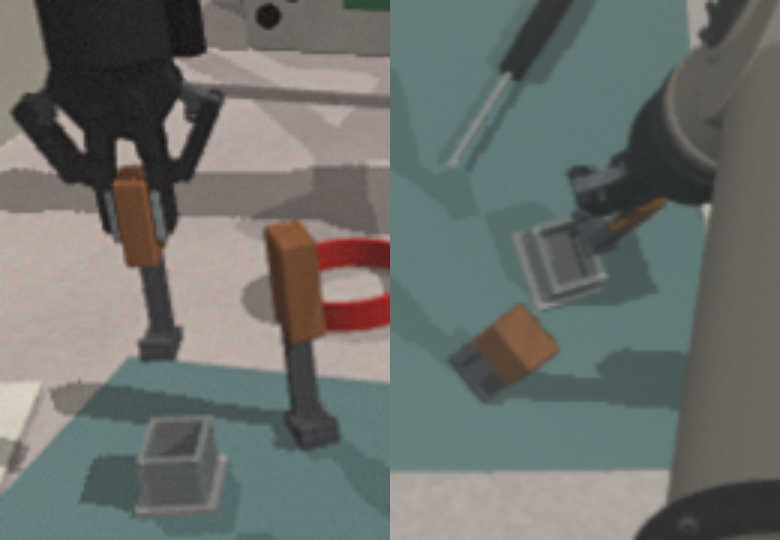

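```bash
python3 -c "
from h import *
T=monitor.get_obs()['tcp_pos'];a=np.radians(13.8);ex=np.array([np.cos(a),np.sin(a),0]);ey=np.array([-ex[1],ex[0],0])
s=viewer.grab_frame('scene');im=cv2.resize(s[150:240,165:225],None,fx=6,fy=6,interpolation=cv2.INTER_CUBIC)[:,:,::-1].copy();im2=im.copy()
for x,y,z in [(18,12,0),(18,-12,0),(18,12,16),(18,-12,16),(-18,12,0),(17,11,72),(17,-11,72),(17,11,134),(17,-11,134),(-16,8,20),(-16,8,70),(-6,8,20),(-6,8,70),(-6,-8,70)]:
    p=proj('scene',T+ex*x/1e3+ey*y/1e3+np.array([0,0,z/1e3-.0872]));cv2.circle(im,tuple(np.int32((p-[165,150]+.5)*6)),3,(0,255,255),-1)
cv2.imwrite('pics/g5.png',np.hstack([im2,im]))"
```

```text
(no output)
```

View pics/g5.png

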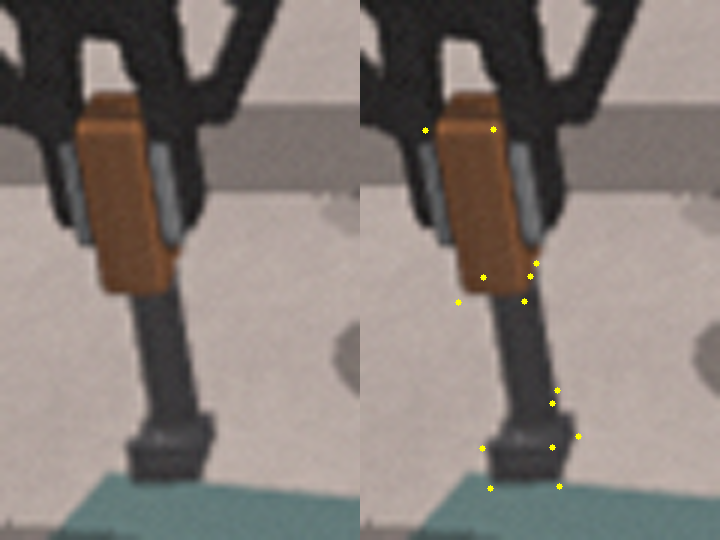

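Grasp is good and the lip faces +x. Next is a standoff on the lid's near side at yaw 36°, passing the lookalike on its +x side.

```bash
python3 -c "
from h import *
delta(.515,-.15,.212,36.2)"
```

```text
lin mm [  33.9 -182.3   -3.1] turn deg [ -0.09   0.06 -22.32]
tcp [ 0.5258 -0.3352  0.2087] F [-0.58  0.05 -1.5 ] w 0.0209 q [ 0.57  0.42 -0.13  1.7   0.06  1.03 -0.92] t 5.33
```

>>> drive_tool(commands=[{"linear": [0.0068,-0.0365,-0.001],"dr": [0,0,0],"jaw": 1},{"linear": [0.0068,-0.0365,-0.001],"dr": [0,0,0],"jaw": 1},{"linear": [0.0068,-0.0365,-0.001],"dr": [0,0,0],"jaw": 1},{"linear": [0.0068,-0.0365,0],"dr": [0,0,0],"jaw": 1},{"linear": [0.0034,-0.018,0],"dr": [0,0,-5],"jaw": 1},{"linear": [0,0,0],"dr": [0,0,-8],"jaw": 1},{"linear": [0,0,0],"dr": [0,0,-8],"jaw": 1},{"linear": [0,0,0],"dr": [0,0,0],"jaw": 1}])

```text
clock: 6.32
tcp_pos: [0.5122, -0.162, 0.2046]
orientation: [-2.984, -0.954, 0.018]
contact_force: [-0.8, 0.1, -1.1]
grip_width: 0.0211
```

```bash
python3 -c "
from h import *
delta(.4646,-.0915,.20,36.2)"
```

```text
lin mm [  2.2 -85.    5.6] turn deg [-0.68  0.46 -0.73]
tcp [ 0.5122 -0.162   0.2046] F [-0.83  0.06 -1.14] w 0.0211 q [ 0.42  0.3  -0.27  1.89  0.09  0.98 -0.85] t 6.33
```

>>> drive_tool(commands=[{"linear": [0,-0.028,0],"dr": [-0.6,0.4,-0.7],"jaw": 1},{"linear": [0,-0.028,0],"dr": [0,0,0],"jaw": 1},{"linear": [0,-0.025,0],"dr": [0,0,0],"jaw": 1},{"linear": [0,0,0],"dr": [0,0,0],"jaw": 1},{"linear": [0,0,0],"dr": [0,0,0],"jaw": 1}])

```text
clock: 6.95
tcp_pos: [0.463, -0.096, 0.2031]
orientation: [-2.992, -0.949, 0.006]
contact_force: [-0.9, -0.1, -1.1]
grip_width: 0.0213
```

```bash
python3 -c "
from h import *
delta(.4646,-.0915,.16,36.2)
s=viewer.grab_frame('scene');t=viewer.grab_frame('top')
a=cv2.resize(s[120:310,230:370],None,fx=3,fy=3);b=cv2.resize(t[140:330,280:400],None,fx=3,fy=3)
cv2.imwrite('pics/k1.png',np.hstack([a,b])[:,:,::-1])"
```

```text
lin mm [ 4.  -2.6 43.1] turn deg [-0.18  0.15 -1.  ]
tcp [ 0.463  -0.096   0.2031] F [-0.93 -0.13 -1.06] w 0.0213 q [ 0.35  0.2  -0.32  2.03  0.08  0.92 -0.96] t 6.95
```

View pics/k1.png

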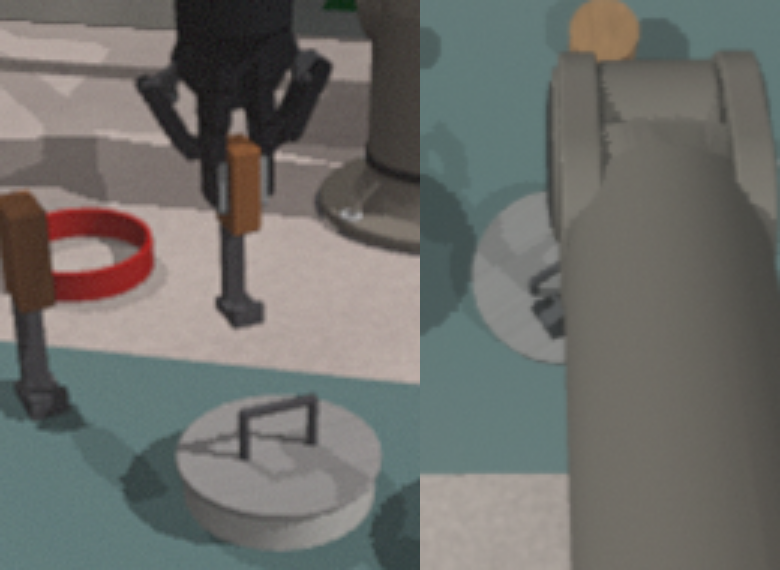

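>>> drive_tool(commands=[{"linear": [0.002,-0.0025,0.015],"dr": [-0.2,0.1,-0.9],"jaw": 1},{"linear": [0,0,0.02],"dr": [0,0,0],"jaw": 1},{"linear": [0,0,0.018],"dr": [0,0,0],"jaw": 1},{"linear": [0,0,0],"dr": [0,0,0],"jaw": 1},{"linear": [0,0,0],"dr": [0,0,0],"jaw": 1}])

```text
clock: 7.68
tcp_pos: [0.466, -0.0959, 0.1493]
orientation: [2.989, 0.963, 0.002]
contact_force: [-0.6, 0.1, -1.5]
grip_width: 0.0213
```

```bash
python3 -c "
from h import *
delta(.4646,-.0915,.132,36.2)"
```

```text
lin mm [ 1.4 -4.5 17.3] turn deg [ 0.11 -0.05 -0.49]
tcp [ 0.466  -0.0959  0.1493] F [-0.59  0.14 -1.55] w 0.0213 q [ 0.34  0.27 -0.31  2.08  0.12  0.8  -0.99] t 7.67
```

>>> drive_tool(commands=[{"linear": [0,-0.0045,0.008],"dr": [0.1,0,-0.5],"jaw": 1},{"linear": [0,0,0.007],"dr": [0,0,0],"jaw": 1},{"linear": [0,0,0],"dr": [0,0,0],"jaw": 1},{"linear": [0,0,0],"dr": [0,0,0],"jaw": 1}])

```text
clock: 8.18
tcp_pos: [0.4643, -0.0923, 0.1346]
orientation: [2.985, 0.976, 0.005]
contact_force: [0.9, -0.1, -1.3]
grip_width: 0.021
```

```bash
python3 -c "
from h import *
delta(.4646,-.0915,.132,36.2)
s=viewer.grab_frame('scene');t=viewer.grab_frame('top')
a=cv2.resize(s[180:310,270:370],None,fx=4,fy=4,interpolation=cv2.INTER_CUBIC);b=cv2.resize(t[180:310,290:380],None,fx=4,fy=4,interpolation=cv2.INTER_CUBIC)
cv2.imwrite('pics/k2.png',np.hstack([a,b])[:,:,::-1])"
```

```text
lin mm [ 0.7 -0.4  2.6] turn deg [ 0.1  -0.15  0.01]
tcp [ 0.4643 -0.0923  0.1346] F [ 0.9  -0.06 -1.31] w 0.021 q [ 0.33  0.29 -0.31  2.1   0.13  0.76 -1.  ] t 8.18
```

View pics/k2.png

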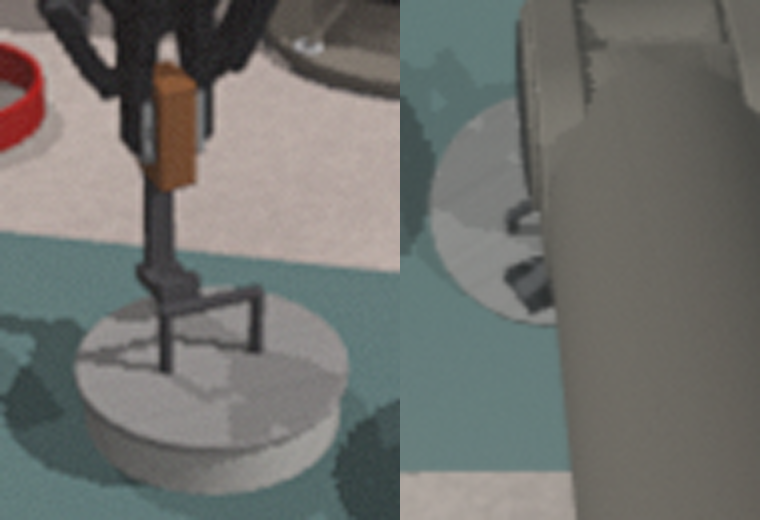

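```bash
python3 -c "
from h import *
st=monitor.get_obs();T=st['tcp_pos'];R=Ro.from_rotvec(st['orientation']).as_matrix();ex=R[:,0];ey=-R[:,1];ez=-R[:,2];print(ex)
s=viewer.grab_frame('scene');im=cv2.resize(s[180:310,270:370],None,fx=6,fy=6,interpolation=cv2.INTER_CUBIC)[:,:,::-1].copy()
def d(X,c): 
    p=proj('scene',X);cv2.circle(im,tuple(np.int32((p-[270,180]+.5)*6)),3,c,-1)
for x,y,z in [(18,12,0),(18,-12,0),(18,12,16),(18,-12,16),(10,-12,16),(17,11,72),(17,-11,72),(17,11,134),(17,-11,134),(-18,-12,0),(-18,-12,10)]:
    d(T+ex*x/1e3+ey*y/1e3+ez*(z/1e3-.0872),(0,255,255))
    if z<20: d(T+ex*(x+53)/1e3+ey*y/1e3+ez*(z/1e3-.0872),(0,255,0))
cv2.imwrite('pics/k3.png',im)"
```

```text
[0.80686551 0.59072913 0.00267169]
```

View pics/k3.png

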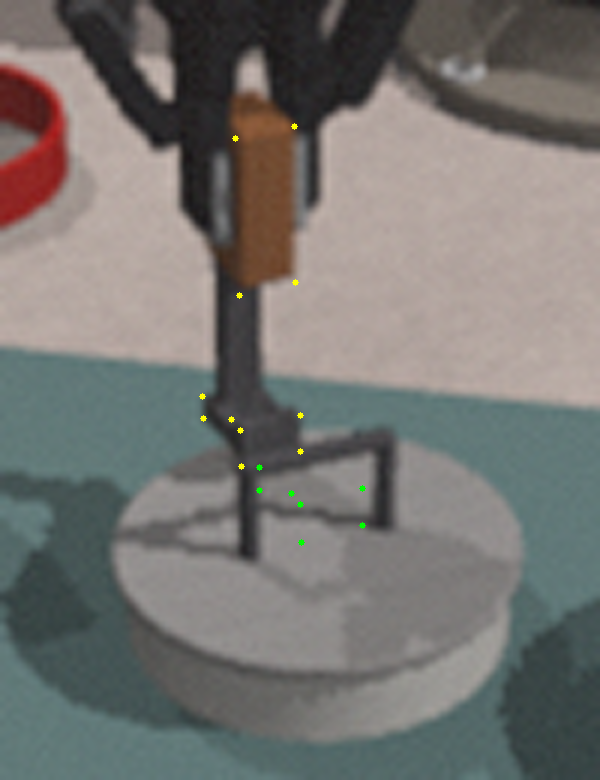

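```bash
python3 -c "
from h import *
st=monitor.get_obs();T=st['tcp_pos'];R=Ro.from_rotvec(st['orientation']).as_matrix();ex=R[:,0];ey=-R[:,1];ez=-R[:,2]
t=viewer.grab_frame('top');im=cv2.resize(t[210:280,295:345],None,fx=10,fy=10,interpolation=cv2.INTER_CUBIC)[:,:,::-1].copy();im2=im.copy()
def d(X,c): 
    p=proj('top',X);cv2.circle(im,tuple(np.int32((p-[295,210]+.5)*10)),4,c,-1)
for x,y,z in [(18,12,0),(18,12,16),(10,12,16),(-18,12,0),(-18,12,10)]:
    d(T+ex*x/1e3+ey*y/1e3+ez*(z/1e3-.0872),(0,255,255))
a=np.radians(126.2);u=np.array([np.cos(a),np.sin(a),0]);
for k in (-26,-22,22,26):
  d(np.array([.509,-.059,.074])+u*k/1e3,(0,0,255)); d(np.array([.509,-.059,.036])+u*k/1e3,(255,0,255))
cv2.imwrite('pics/k4.png',np.hstack([im2[:,:390],im[:,:390]]))
s=viewer.grab_frame('scene');im=cv2.resize(s[240:280,300:345],None,fx=14,fy=14,interpolation=cv2.INTER_CUBIC)[:,:,::-1].copy()
for k in (-26,-22,22,26):
 for z,c in ((.074,(0,0,255)),(.036,(255,0,255))):
  p=proj('scene',np.array([.509,-.059,z])+u*k/1e3);cv2.circle(im,tuple(np.int32((p-[300,240]+.5)*14)),4,c,-1)
cv2.imwrite('pics/k5.png',im)"
```

```text
(no output)
```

View pics/k4.png

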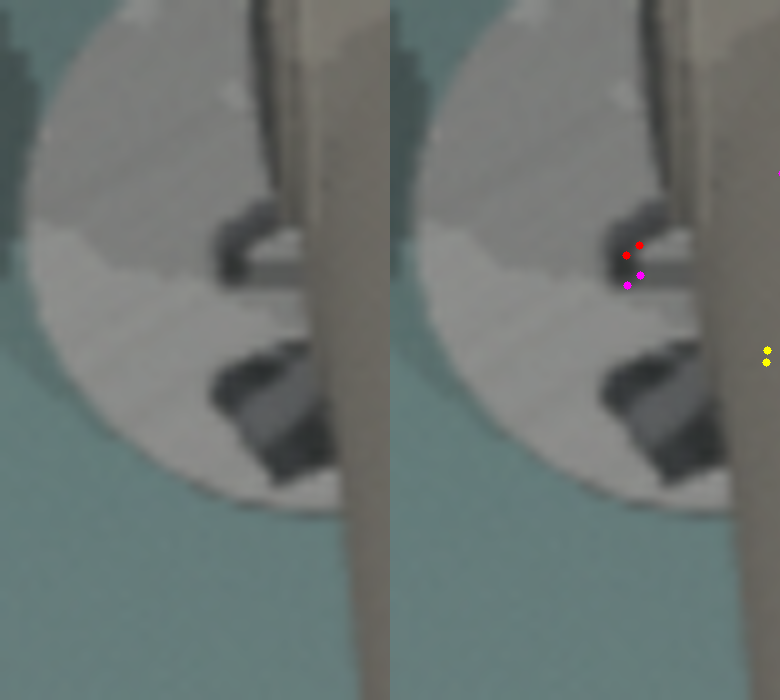

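View pics/k5.png

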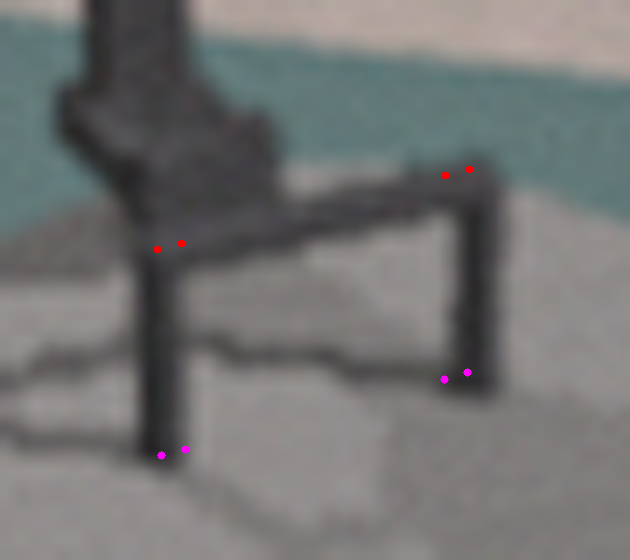

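```bash
python3 - <<'E'
from h import *
t=cv2.imread("pics/top0.png");s=cv2.imread("pics/scene0.png")
a=cv2.resize(t[212:248,308:348],None,fx=14,fy=14,interpolation=cv2.INTER_CUBIC);cv2.imwrite("pics/l1.png",cv2.convertScaleAbs(a,alpha=1.5))
for lab,pts in (("base",[(160,452),(480,388)]),("top",[(160,240),(478,180)])):
    z=.036 if lab=="base" else .074
    Q=[onz("scene",300+x/14-.5,240+y/14-.5,z) for x,y in pts];d=Q[1]-Q[0];print(lab,Q,(Q[0]+Q[1])/2,np.linalg.norm(d),np.degrees(np.arctan2(d[1],d[0])))
E
```

```text
base [array([ 0.5234772, -0.0804678,  0.036    ]), array([ 0.49731367, -0.03533082,  0.036     ])] [ 0.51039543 -0.05789931  0.036     ] 0.05217161524688838 120.09861140760329
top [array([ 0.5216847 , -0.08018085,  0.074     ]), array([ 0.49636814, -0.03615618,  0.074     ])] [ 0.50902642 -0.05816851  0.074     ] 0.05078482968444919 119.90122865028307
```

View pics/l1.png

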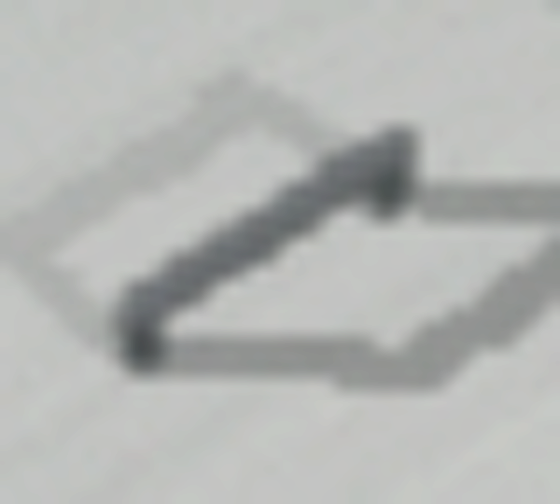

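```bash
python3 - <<'E'
from h import *
L,R=[onz("top",308+x/14-.5,212+y/14-.5,.074) for x,y in((138,300),(392,148))]
d=L-R;print(L,R,(L+R)/2,np.linalg.norm(d),np.degrees(np.arctan2(d[1],d[0])))
a=np.radians(30.3)
st=(.5095-.055*np.cos(a),-.0585-.055*np.sin(a));print(st)
delta(*st,.132,30.3)
E
```

```text
[ 0.4987943  -0.03613019  0.074     ] [ 0.52527397 -0.08006124  0.074     ] [ 0.51203413 -0.05809571  0.074     ] 0.05129435285007844 121.07969494873873
(np.float64(0.4620132447166275), np.float64(-0.08624901930982606))
lin mm [ 1.8 -6.2  2.6] turn deg [ 0.1  -0.16  5.9 ]
tcp [ 0.4643 -0.0923  0.1346] F [ 0.19  0.44 -1.82] w 0.0214 q [ 0.33  0.29 -0.31  2.1   0.13  0.76 -1.  ] t 8.43
```

>>> drive_tool(commands=[{"linear": [0.002,-0.006,0.002],"dr": [0,0,5.7],"jaw": 1},{"linear": [0,0,0],"dr": [0,0,0],"jaw": 1},{"linear": [0,0,0],"dr": [0,0,0],"jaw": 1}])

```text
clock: 8.8
tcp_pos: [0.4627, -0.0866, 0.1329]
orientation: [3.03, 0.826, 0.006]
contact_force: [-0.5, 0.8, -2.1]
grip_width: 0.0213
```

```bash
python3 -c "
from h import *
delta(.4631,-.0859,.131,30.5)"
```

```text
lin mm [ 0.7 -0.4  2. ] turn deg [ 0.13 -0.19 -0.  ]
tcp [ 0.4627 -0.0866  0.1329] F [-0.51  0.76 -2.08] w 0.0213 q [ 0.31  0.29 -0.29  2.11  0.12  0.75 -1.1 ] t 8.8
```

Now advance under the bar by about 40 mm, then check.

>>> drive_tool(commands=[{"linear": [0.01,-0.0003,0.001],"dr": [0,0,0],"jaw": 1},{"linear": [0.01,0,0.001],"dr": [0,0,0],"jaw": 1},{"linear": [0.01,0,0],"dr": [0,0,0],"jaw": 1},{"linear": [0,0,0],"dr": [0,0,0],"jaw": 1},{"linear": [0,0,0],"dr": [0,0,0],"jaw": 1}])

```text
clock: 9.43
tcp_pos: [0.4911, -0.0699, 0.131]
orientation: [3.029, 0.83, 0.007]
contact_force: [0.5, 0.2, -1.2]
grip_width: 0.0211
```

```bash
python3 -c "
from h import *
delta(.5105,-.058,.131,30.5)
s=viewer.grab_frame('scene')
cv2.imwrite('pics/m1.png',cv2.resize(s[200:310,280:370],None,fx=7,fy=7,interpolation=cv2.INTER_CUBIC)[:,:,::-1])"
```

```text
lin mm [22.7 -0.3  0.1] turn deg [ 0.14 -0.24  0.14]
tcp [ 0.4911 -0.0699  0.131 ] F [ 0.48  0.23 -1.25] w 0.0211 q [ 0.27  0.33 -0.3   2.06  0.14  0.77 -1.15] t 9.43
```

View pics/m1.png

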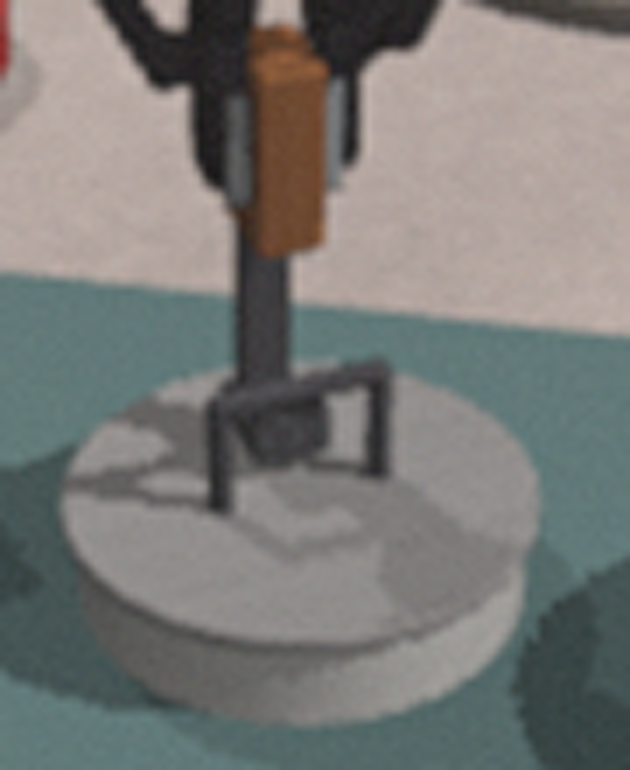

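>>> drive_tool(commands=[{"linear": [0.01,0,0],"dr": [0,0,0],"jaw": 1},{"linear": [0.008,0,0],"dr": [0,0,0],"jaw": 1},{"linear": [0,0,0],"dr": [0,0,0],"jaw": 1},{"linear": [0,0,0],"dr": [0,0,0],"jaw": 1}])

```text
clock: 9.98
tcp_pos: [0.5076, -0.0602, 0.1312]
orientation: [3.029, 0.829, 0.008]
contact_force: [0.4, -0.1, -1.8]
grip_width: 0.0213
```

```bash
python3 -c "
from h import *
delta(.5105,-.058,.131,30.5)
s=viewer.grab_frame('scene')
cv2.imwrite('pics/m2.png',cv2.resize(s[200:310,280:370],None,fx=7,fy=7,interpolation=cv2.INTER_CUBIC)[:,:,::-1])"
```

```text
lin mm [ 3.6 -0.4  0.2] turn deg [ 0.15 -0.25  0.13]
tcp [ 0.5076 -0.0602  0.1312] F [ 0.38 -0.09 -1.77] w 0.0213 q [ 0.24  0.35 -0.3   2.02  0.14  0.78 -1.17] t 9.97
```

View pics/m2.png

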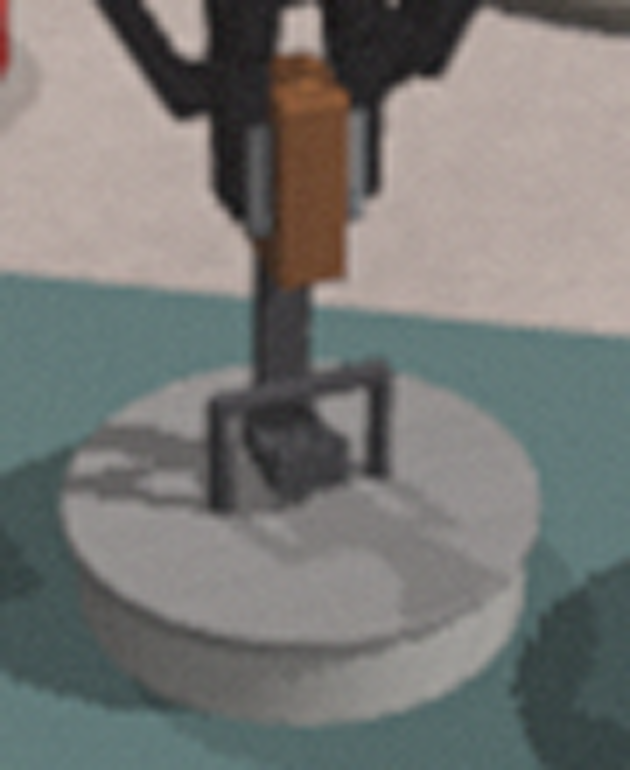

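>>> drive_tool(commands=[{"linear": [0.0035,0,0],"dr": [0,0,0],"jaw": 1},{"linear": [0.0005,0,0],"dr": [0,0,0],"jaw": 1},{"linear": [0,0,0],"dr": [0,0,0],"jaw": 1},{"linear": [0,0,-0.006],"dr": [0,0,0],"jaw": 1},{"linear": [0,0,0],"dr": [0,0,0],"jaw": 1}])

```text
clock: 10.65
tcp_pos: [0.511, -0.0583, 0.1377]
orientation: [3.029, 0.828, 0.008]
contact_force: [-0.0, 0.0, -0.7]
grip_width: 0.021
```

```bash
python3 -c "
from h import *
delta(.5105,-.058,.145,30.5)
s=viewer.grab_frame('scene')
cv2.imwrite('pics/m3.png',cv2.resize(s[200:310,280:370],None,fx=7,fy=7,interpolation=cv2.INTER_CUBIC)[:,:,::-1])"
```

```text
lin mm [-0.2 -0.5 -7.3] turn deg [ 0.15 -0.24  0.1 ]
tcp [ 0.511  -0.0583  0.1377] F [-0.04  0.02 -0.67] w 0.021 q [ 0.24  0.35 -0.3   2.01  0.14  0.8  -1.18] t 10.65
```

View pics/m3.png

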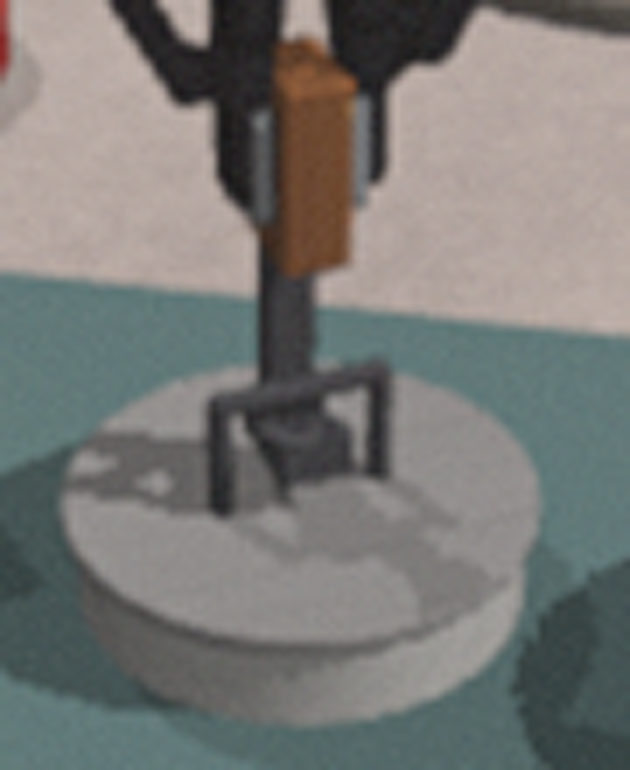

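>>> drive_tool(commands=[{"linear": [0,0,-0.004],"dr": [0,0,0],"jaw": 1},{"linear": [0,0,-0.004],"dr": [0,0,0],"jaw": 1},{"linear": [0,0,-0.004],"dr": [0,0,0],"jaw": 1},{"linear": [0,0,-0.004],"dr": [0,0,0],"jaw": 1},{"linear": [0,0,-0.002],"dr": [0,0,0],"jaw": 1},{"linear": [0,0,0],"dr": [0,0,0],"jaw": 1}])

```text
clock: 11.45
tcp_pos: [0.5094, -0.0585, 0.1558]
orientation: [3.03, 0.828, 0.003]
contact_force: [-0.2, -0.6, -5.1]
grip_width: 0.0208
```

```bash
python3 -c "
from h import *
delta(.5105,-.058,.145,30.5)
s=viewer.grab_frame('scene')
cv2.imwrite('pics/m4.png',cv2.resize(s[200:310,280:370],None,fx=7,fy=7,interpolation=cv2.INTER_CUBIC)[:,:,::-1])"
```

```text
lin mm [ 1.2  0.1 10.8] turn deg [ 0.07 -0.1   0.09]
tcp [ 0.5094 -0.0585  0.1558] F [-0.15 -0.57 -5.08] w 0.0208 q [ 0.25  0.32 -0.3   2.    0.13  0.84 -1.16] t 11.45
```

View pics/m4.png

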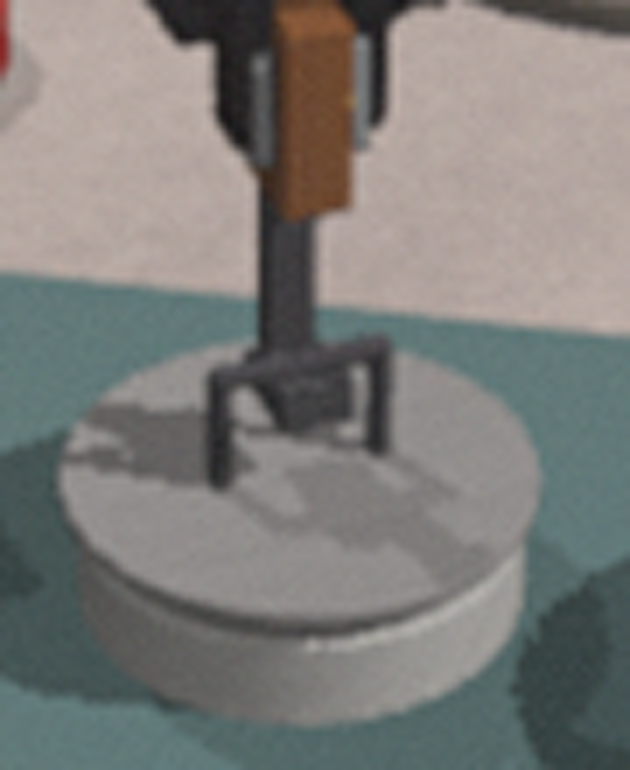

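>>> drive_tool(commands=[{"linear": [0,0,-0.006],"dr": [0,0,0],"jaw": 1},{"linear": [0,0,-0.01],"dr": [0,0,0],"jaw": 1},{"linear": [0,0,-0.012],"dr": [0,0,0],"jaw": 1},{"linear": [0,0,-0.012],"dr": [0,0,0],"jaw": 1},{"linear": [0,0,-0.012],"dr": [0,0,0],"jaw": 1},{"linear": [0,0,-0.012],"dr": [0,0,0],"jaw": 1},{"linear": [0,0,-0.012],"dr": [0,0,0],"jaw": 1},{"linear": [0,0,-0.006],"dr": [0,0,0],"jaw": 1}])

```text
clock: 12.5
tcp_pos: [0.5092, -0.0584, 0.244]
orientation: [3.029, 0.829, 0.004]
contact_force: [-0.0, 0.7, -4.6]
grip_width: 0.0211
```

>>> drive_tool(commands=[{"linear": [0,0,0],"dr": [0,0,0],"jaw": 1},{"linear": [0,0,0],"dr": [0,0,0],"jaw": 1},{"linear": [0,0,0],"dr": [0,0,0],"jaw": 1}])

```text
clock: 12.88
tcp_pos: [0.5088, -0.0584, 0.2436]
orientation: [3.03, 0.829, 0.003]
contact_force: [0.2, -0.4, -4.2]
grip_width: 0.0209
```

```bash
python3 -c "
from h import *
delta(.542,.1855,.25,30.5)
s=viewer.grab_frame('scene')
cv2.imwrite('pics/m5.png',cv2.resize(s[120:320,260:500],None,fx=3,fy=3,interpolation=cv2.INTER_CUBIC)[:,:,::-1])"
```

```text
lin mm [ 152.7 -193.1   -6.4] turn deg [ 0.07 -0.08  0.1 ]
tcp [ 0.5088 -0.0584  0.2436] F [ 0.15 -0.44 -4.16] w 0.0209 q [ 0.26  0.21 -0.31  1.91  0.08  1.03 -1.12] t 12.88
```

View pics/m5.png

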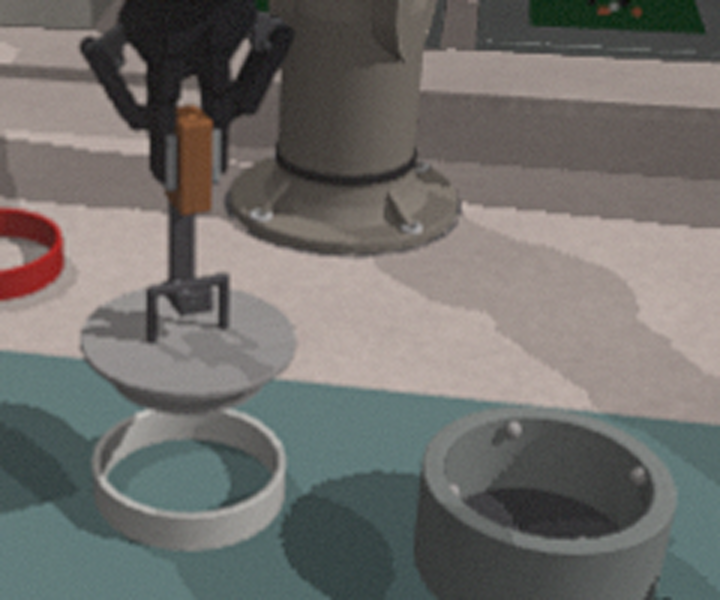

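>>> drive_tool(commands=[{"linear": [0.002,-0.0025,-0.001],"dr": [0,0,0],"jaw": 1},{"linear": [0.004,-0.005,-0.001],"dr": [0,0,0],"jaw": 1},{"linear": [0.006,-0.0076,-0.001],"dr": [0,0,0],"jaw": 1},{"linear": [0.007,-0.0088,-0.001],"dr": [0,0,0],"jaw": 1},{"linear": [0.007,-0.0088,-0.001],"dr": [0,0,0],"jaw": 1},{"linear": [0.007,-0.0088,-0.001],"dr": [0,0,0],"jaw": 1},{"linear": [0.007,-0.0088,0],"dr": [0,0,0],"jaw": 1},{"linear": [0.007,-0.0088,0],"dr": [0,0,0],"jaw": 1}])

```text
clock: 13.92
tcp_pos: [0.5196, 0.0222, 0.2496]
orientation: [-3.03, -0.83, -0.002]
contact_force: [-0.1, -0.1, -4.8]
grip_width: 0.0213
```

>>> drive_tool(commands=[{"linear": [0.007,-0.0088,0],"dr": [0,0,0],"jaw": 1},{"linear": [0.007,-0.0088,0],"dr": [0,0,0],"jaw": 1},{"linear": [0.007,-0.0088,0],"dr": [0,0,0],"jaw": 1},{"linear": [0.007,-0.0088,0],"dr": [0,0,0],"jaw": 1},{"linear": [0.007,-0.0088,0],"dr": [0,0,0],"jaw": 1},{"linear": [0.007,-0.0088,0],"dr": [0,0,0],"jaw": 1},{"linear": [0.007,-0.0088,0],"dr": [0,0,0],"jaw": 1},{"linear": [0.007,-0.0088,0],"dr": [0,0,0],"jaw": 1}])

```text
clock: 14.92
tcp_pos: [0.5328, 0.1176, 0.2495]
orientation: [-3.03, -0.83, -0.001]
contact_force: [0.4, 0.0, -4.1]
grip_width: 0.0212
```

```bash
python3 -c "
from h import *
delta(.542,.1855,.25,30.5)"
```

```text
lin mm [ 42.5 -53.7  -0.5] turn deg [ 0.01 -0.05  0.13]
tcp [0.5328 0.1176 0.2495] F [ 0.39  0.03 -4.11] w 0.0212 q [ 0.01  0.28 -0.41  1.82  0.12  1.07 -1.48] t 14.93
```

>>> drive_tool(commands=[{"linear": [0.007,-0.0088,0],"dr": [0,0,0],"jaw": 1},{"linear": [0.007,-0.0088,0],"dr": [0,0,0],"jaw": 1},{"linear": [0.007,-0.0088,0],"dr": [0,0,0],"jaw": 1},{"linear": [0.006,-0.0076,0],"dr": [0,0,0],"jaw": 1},{"linear": [0.005,-0.006,0],"dr": [0,0,0],"jaw": 1},{"linear": [0.004,-0.005,0],"dr": [0,0,0],"jaw": 1},{"linear": [0.003,-0.003,0],"dr": [0,0,0],"jaw": 1},{"linear": [0.001,-0.001,0],"dr": [0,0,0],"jaw": 1}])

```text
clock: 15.92
tcp_pos: [0.5429, 0.1851, 0.2493]
orientation: [-3.03, -0.83, -0.001]
contact_force: [-0.8, -0.7, -4.6]
grip_width: 0.021
```

>>> drive_tool(commands=[{"linear": [0,0,0],"dr": [0,0,0],"jaw": 1},{"linear": [0,0,0],"dr": [0,0,0],"jaw": 1},{"linear": [0,0,0],"dr": [0,0,0],"jaw": 1},{"linear": [0,0,0],"dr": [0,0,0],"jaw": 1}])

```text
clock: 16.42
tcp_pos: [0.543, 0.1841, 0.2492]
orientation: [3.03, 0.828, 0.0]
contact_force: [0.6, 0.7, -4.7]
grip_width: 0.0209
```

```bash
python3 -c "
from h import *
delta(.543,.185,.25,30.5)
s=viewer.grab_frame('scene');t=viewer.grab_frame('top')
a=cv2.resize(s[160:340,380:510],None,fx=3,fy=3);b=cv2.resize(t[150:330,180:310],None,fx=3,fy=3)
cv2.imwrite('pics/p1.png',np.hstack([a,b])[:,:,::-1]);cv2.imwrite('pics/p1s.png',s[:,:,::-1]);cv2.imwrite('pics/p1t.png',t[:,:,::-1])"
```

```text
lin mm [ 0.5 -0.8 -0.8] turn deg [ 0.03 -0.01  0.08]
tcp [0.543  0.1841 0.2492] F [ 0.61  0.71 -4.66] w 0.0209 q [-0.09  0.33 -0.43  1.76  0.15  1.09 -1.61] t 16.43
```

View pics/p1.png

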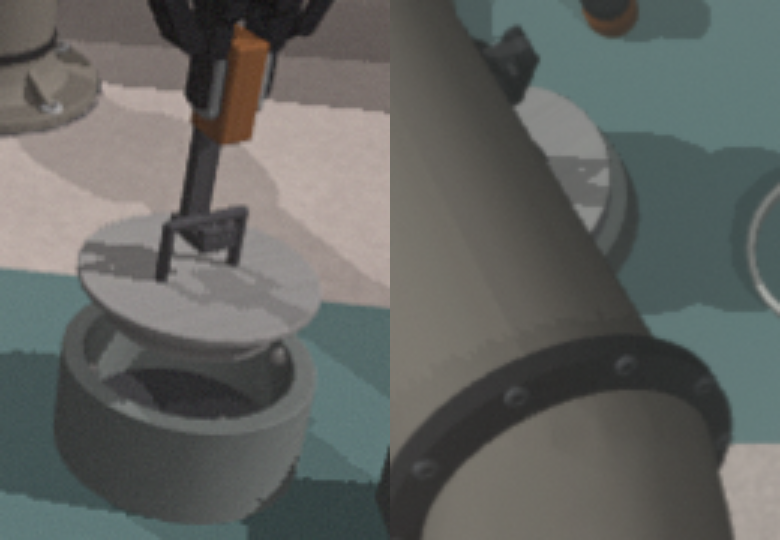

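```bash
python3 - <<'E'
from h import *
s=cv2.imread("pics/p1s.png");t=cv2.imread("pics/p1t.png")
cv2.imwrite("pics/p2.png",cv2.resize(s[220:310,400:495],None,fx=8,fy=6.5,interpolation=cv2.INTER_CUBIC))
s0=cv2.imread("pics/scene0.png");cv2.imwrite("pics/p3.png",cv2.resize(s0[250:335,392:492],None,fx=7.5,fy=6.5,interpolation=cv2.INTER_CUBIC))
cv2.imwrite("pics/p4.png",cv2.resize(t[160:250,330-120:270+130],None,fx=4,fy=6,interpolation=cv2.INTER_CUBIC))
E
```

```text
(no output)
```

View pics/p2.png

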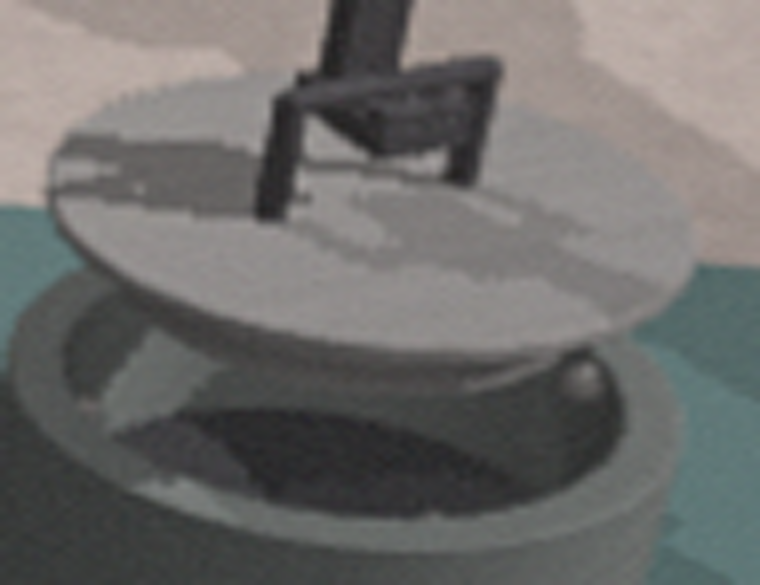

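View pics/p3.png

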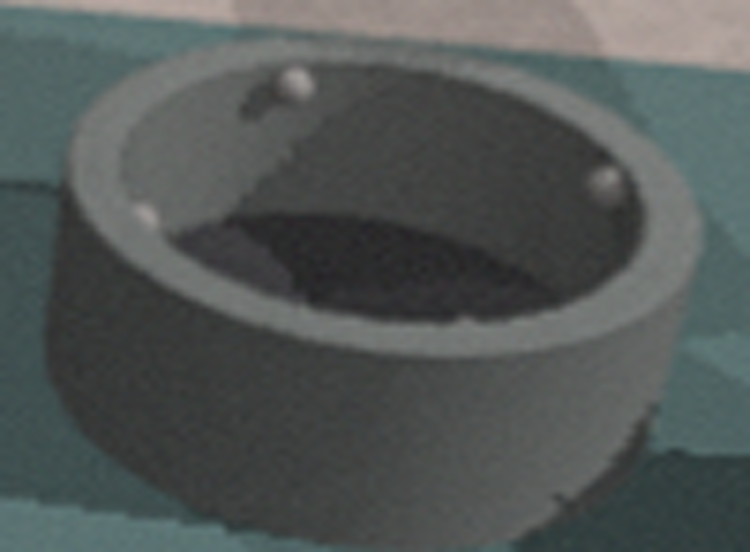

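```bash
python3 - <<'E'
from h import *
def circ(n,pts,f,off,z):
    X=np.array([onz(n,off[0]+x/f[0]-.5,off[1]+y/f[1]-.5,z)[:2] for x,y in pts]);A=np.c_[2*X,np.ones(len(X))];c=np.linalg.lstsq(A,(X**2).sum(1),rcond=None)[0];r=np.sqrt(c[2]+c[:2]@c[:2]);return c[:2],r,np.round((np.linalg.norm(X-c[:2],axis=1)-r)*1e3,1)
L=[(47,190),(110,100),(190,77),(694,240),(400,348),(540,347),(640,310),(120,260),(230,312)]
for z in (.134,.138,.142): print("lid",z,circ("scene",L,(8,6.5),(400,220),z))
P=[(68,150),(110,85),(200,45),(280,38),(440,60),(600,122),(703,240),(670,300),(560,345),(440,357),(300,335),(180,285),(100,220)]
print("pot",circ("scene",P,(7.5,6.5),(392,250),.075))
# top: visible right lid edge, crop p1 right half scale 3 offset (180,150)
T=[(545-390,88),(575-390,97),(597-390,118),(609-390,145),(611-390,175),(606-390,210),(597-390,232)]
for z in (.134,.138,.142): print("top lid",z,circ("top",T,(3,3),(180,150),z))
E
```

```text
lid 0.134 (array([0.53655495, 0.18606339]), np.float64(0.07441991837661997), array([ 0.9,  1. ,  0.1, -1.7,  1.2,  2.7, -0.5, -2.4, -1.5]))
lid 0.138 (array([0.54296413, 0.18534381]), np.float64(0.0737862373158276), array([ 0.9,  1. ,  0.1, -1.6,  1.2,  2.7, -0.5, -2.4, -1.5]))
lid 0.142 (array([0.54937331, 0.18462423]), np.float64(0.07315255625503843), array([ 0.9,  0.9,  0.1, -1.6,  1.2,  2.7, -0.5, -2.4, -1.5]))
pot (array([0.54679981, 0.18609965]), np.float64(0.07824399336285318), array([ 0.5,  1.9,  3.5,  1.6, -4.2, -4.1,  2.1,  2.2,  0.8,  1.1, -0.7,
       -2.7, -2.6]))
top lid 0.134 (array([0.54531253, 0.18286132]), np.float64(0.07500265892891105), array([-1.5,  1.7,  1.4, -0.3, -2.4, -0.6,  1.7]))
top lid 0.138 (array([0.54424633, 0.1819256 ]), np.float64(0.07469547625620684), array([-1.5,  1.7,  1.4, -0.3, -2.4, -0.6,  1.6]))
top lid 0.142 (array([0.54318012, 0.18098988]), np.float64(0.07438829358349226), array([-1.5,  1.7,  1.4, -0.3, -2.3, -0.6,  1.6]))
```

>>> drive_tool(commands=[{"linear": [0.0018,-0.0012,0],"dr": [0,0,0],"jaw": 1},{"linear": [0,0,0.005],"dr": [0,0,0],"jaw": 1},{"linear": [0,0,0.007],"dr": [0,0,0],"jaw": 1},{"linear": [0,0,0.007],"dr": [0,0,0],"jaw": 1},{"linear": [0,0,0.005],"dr": [0,0,0],"jaw": 1},{"linear": [0,0,0],"dr": [0,0,0],"jaw": 1},{"linear": [0,0,0],"dr": [0,0,0],"jaw": 1}])

```text
clock: 17.4
tcp_pos: [0.5437, 0.1861, 0.2228]
orientation: [3.03, 0.829, -0.001]
contact_force: [-0.1, 0.6, -4.9]
grip_width: 0.0212
```

```bash
python3 -c "
from h import *
delta(.5442,.1862,.205,30.5)
s=viewer.grab_frame('scene')
cv2.imwrite('pics/q1.png',cv2.resize(s[210:340,385:505],None,fx=5,fy=5)[:,:,::-1])"
```

```text
lin mm [ 0.5  0.2 17.8] turn deg [0.01 0.06 0.09]
tcp [0.5437 0.1861 0.2228] F [-0.09  0.62 -4.89] w 0.0212 q [-0.1   0.35 -0.42  1.79  0.17  1.04 -1.62] t 17.4
```

View pics/q1.png

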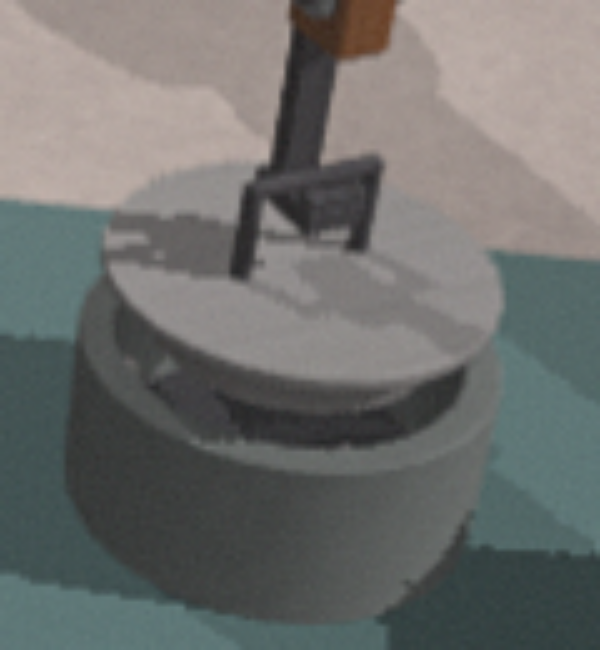

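```bash
python3 - <<'E'
from h import *
s=viewer.grab_frame('scene')
im=cv2.resize(s[235:320,392:492],None,fx=8,fy=7,interpolation=cv2.INTER_CUBIC)[:,:,::-1].copy()
def dr(c,r,z,col):
    for a in np.arange(0,360,3):
        p=proj("scene",[c[0]+r*np.cos(np.radians(a)),c[1]+r*np.sin(np.radians(a)),z]);q=(p-[392,235]+.5)*[8,7];cv2.circle(im,tuple(np.int32(q)),1,col,-1)
c=(.545,.1857)
dr(c,.080,.075,(0,0,255));dr(c,.066,.075,(0,0,255));dr(c,.074,.1116,(0,255,255))
cv2.imwrite("pics/q2.png",im)
E
```

```text
(no output)
```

View pics/q2.png

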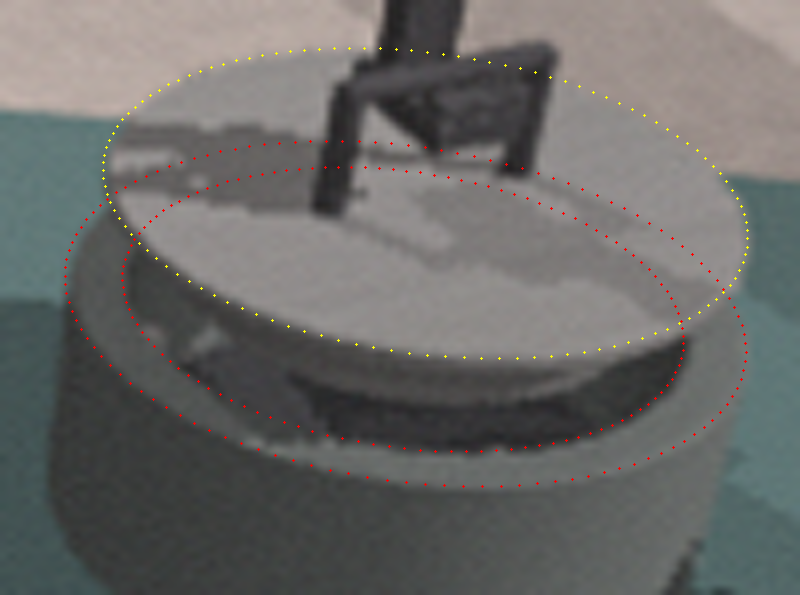

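>>> drive_tool(commands=[{"linear": [0,0.0005,0.004],"dr": [0,0,0],"jaw": 1},{"linear": [0,0,0.005],"dr": [0,0,0],"jaw": 1},{"linear": [0,0,0.004],"dr": [0,0,0],"jaw": 1},{"linear": [0,0,0.003],"dr": [0,0,0],"jaw": 1},{"linear": [0,0,0],"dr": [0,0,0],"jaw": 1},{"linear": [0,0,0],"dr": [0,0,0],"jaw": 1}])

```text
clock: 18.25
tcp_pos: [0.5441, 0.1856, 0.206]
orientation: [3.03, 0.828, -0.0]
contact_force: [1.2, -0.6, -6.2]
grip_width: 0.0211
```

```bash
python3 -c "
from h import *
delta(.5442,.1862,.205,30.5)
s=viewer.grab_frame('scene')
cv2.imwrite('pics/q3.png',cv2.resize(s[210:340,385:505],None,fx=5,fy=5)[:,:,::-1])"
```

```text
lin mm [ 0.4 -0.4  1. ] turn deg [0.02 0.02 0.09]
tcp [0.5441 0.1856 0.206 ] F [ 1.16 -0.56 -6.17] w 0.0211 q [-0.1   0.37 -0.42  1.8   0.18  1.   -1.63] t 18.25
```

View pics/q3.png

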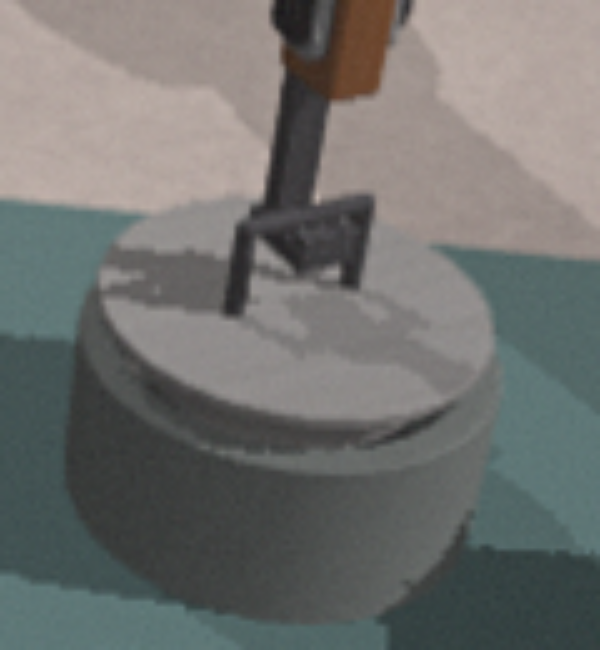

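Entering centred. I'll lower until it seats on the catches.

>>> drive_tool(commands=[{"linear": [0,0,0.003],"dr": [0,0,0],"jaw": 1},{"linear": [0,0,0.003],"dr": [0,0,0],"jaw": 1},{"linear": [0,0,0],"dr": [0,0,0],"jaw": 1}])

```text
clock: 18.68
tcp_pos: [0.5442, 0.1857, 0.1998]
orientation: [3.03, 0.829, 0.0]
contact_force: [-0.7, 0.6, -4.0]
grip_width: 0.0214
```

>>> drive_tool(commands=[{"linear": [0,0,0.003],"dr": [0,0,0],"jaw": 1},{"linear": [0,0,0.003],"dr": [0,0,0],"jaw": 1},{"linear": [0,0,0],"dr": [0,0,0],"jaw": 1}])

```text
clock: 19.05
tcp_pos: [0.5449, 0.1861, 0.1943]
orientation: [3.03, 0.829, 0.003]
contact_force: [-0.0, -0.0, -1.8]
grip_width: 0.0212
```

>>> drive_tool(commands=[{"linear": [0,0,0.003],"dr": [0,0,0],"jaw": 1},{"linear": [0,0,0.003],"dr": [0,0,0],"jaw": 1},{"linear": [0,0,0],"dr": [0,0,0],"jaw": 1}])

```text
clock: 19.42
tcp_pos: [0.5453, 0.1863, 0.1883]
orientation: [3.03, 0.828, 0.005]
contact_force: [0.4, -1.0, -1.0]
grip_width: 0.0211
```

```bash
python3 -c "
from h import *
delta(.5442,.1857,.180,30.5)
s=viewer.grab_frame('scene')
cv2.imwrite('pics/q4.png',cv2.resize(s[210:340,385:505],None,fx=5,fy=5)[:,:,::-1])"
```

```text
lin mm [-1.3 -0.1  8.3] turn deg [ 0.05 -0.16  0.08]
tcp [0.5453 0.1863 0.1883] F [ 0.36 -0.95 -1.  ] w 0.0211 q [-0.11  0.39 -0.42  1.82  0.19  0.97 -1.64] t 19.43
```

View pics/q4.png

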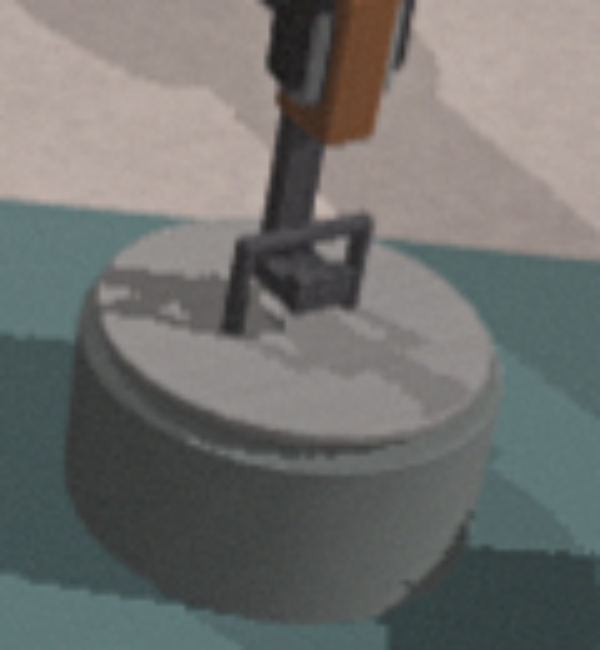

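>>> drive_tool(commands=[{"linear": [-0.0005,0,0.003],"dr": [0,0,0],"jaw": 1},{"linear": [-0.0005,0,0.003],"dr": [0,0,0],"jaw": 1},{"linear": [0,0,0.0],"dr": [0,0,0],"jaw": 1}])

```text
clock: 19.85
tcp_pos: [0.5445, 0.1858, 0.1821]
orientation: [3.03, 0.829, 0.005]
contact_force: [0.4, 0.1, -2.0]
grip_width: 0.0215
```

>>> drive_tool(commands=[{"linear": [0,0,0.002],"dr": [0,0,0],"jaw": 1},{"linear": [0,0,0.001],"dr": [0,0,0],"jaw": 1}])

```text
clock: 20.1
tcp_pos: [0.5446, 0.1858, 0.1789]
orientation: [3.03, 0.828, 0.005]
contact_force: [0.7, -0.1, -1.4]
grip_width: 0.0213
```

>>> drive_tool(commands=[{"linear": [0,0,0.002],"dr": [0,0,0],"jaw": 1}])

```text
clock: 20.23
tcp_pos: [0.5447, 0.1859, 0.1769]
orientation: [-3.03, -0.828, -0.006]
contact_force: [0.4, 0.2, -1.6]
grip_width: 0.0209
```

>>> drive_tool(commands=[{"linear": [0,0,0.002],"dr": [0,0,0],"jaw": 1}])

```text
clock: 20.35
tcp_pos: [0.5447, 0.1858, 0.1748]
orientation: [3.03, 0.828, 0.006]
contact_force: [0.1, -0.3, -0.7]
grip_width: 0.0208
```

>>> drive_tool(commands=[{"linear": [0,0,0.001],"dr": [0,0,0],"jaw": 1}])

```text
clock: 20.48
tcp_pos: [0.5446, 0.1859, 0.1736]
orientation: [-3.03, -0.828, -0.006]
contact_force: [0.1, 0.3, -1.7]
grip_width: 0.0212
```

```bash
python3 -c "
from h import *
delta(.5442,.1857,.168,30.5)
s=viewer.grab_frame('scene')
cv2.imwrite('pics/q5.png',cv2.resize(s[210:340,385:505],None,fx=5,fy=5)[:,:,::-1])"
```

```text
lin mm [-0.5 -0.1  5.6] turn deg [ 0.05 -0.19  0.08]
tcp [0.5446 0.1859 0.1736] F [ 0.15  0.28 -1.68] w 0.0212 q [-0.11  0.41 -0.41  1.84  0.2   0.94 -1.65] t 20.48
```

View pics/q5.png

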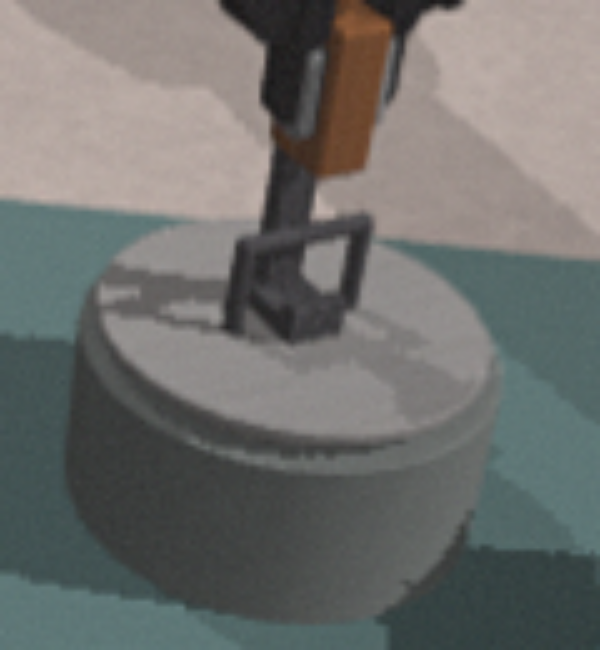

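>>> drive_tool(commands=[{"linear": [0,0,0.001],"dr": [0,0,0],"jaw": 1}])

```text
clock: 20.65
tcp_pos: [0.5448, 0.1859, 0.173]
orientation: [3.03, 0.828, 0.006]
contact_force: [-1.8, -1.0, 5.2]
grip_width: 0.0213
```

>>> drive_tool(commands=[{"linear": [0,0,0.001],"dr": [0,0,0],"jaw": 1}])

```text
clock: 20.78
tcp_pos: [0.5449, 0.1861, 0.1727]
orientation: [3.03, 0.828, 0.007]
contact_force: [-2.8, -1.3, 6.3]
grip_width: 0.0211
```

>>> drive_tool(commands=[{"linear": [0,0,0.001],"dr": [0,0,0],"jaw": 1}])

```text
clock: 20.9
tcp_pos: [0.545, 0.1861, 0.1726]
orientation: [3.03, 0.828, 0.007]
contact_force: [-2.5, -1.0, 6.0]
grip_width: 0.0212
```

>>> drive_tool(commands=[{"linear": [-0.0003,0,0.0014],"dr": [0,0,0],"jaw": 1}])

```text
clock: 21.02
tcp_pos: [0.5449, 0.1862, 0.1722]
orientation: [3.03, 0.828, 0.008]
contact_force: [-2.6, -0.8, 6.7]
grip_width: 0.0209
```

>>> drive_tool(commands=[{"linear": [-0.0003,0,0.0016],"dr": [0,0,0],"jaw": 1}])

```text
clock: 21.15
tcp_pos: [0.5448, 0.1864, 0.1715]
orientation: [3.03, 0.828, 0.01]
contact_force: [-1.7, -1.1, 5.6]
grip_width: 0.0214
```

>>> drive_tool(commands=[{"linear": [-0.0003,0,0.0016],"dr": [0,0,0],"jaw": 1}])

```text
clock: 21.28
tcp_pos: [0.5449, 0.1864, 0.171]
orientation: [3.03, 0.828, 0.011]
contact_force: [-1.8, -1.5, 7.0]
grip_width: 0.021
```

>>> drive_tool(commands=[{"linear": [-0.0003,0,0.0016],"dr": [0,0,0],"jaw": 1}])

```text
clock: 21.4
tcp_pos: [0.545, 0.1865, 0.1704]
orientation: [3.03, 0.828, 0.013]
contact_force: [-3.0, -1.0, 6.5]
grip_width: 0.0212
```

```bash
python3 -c "
from h import *
delta(.5442,.1857,.168,30.5)
s=viewer.grab_frame('scene')
cv2.imwrite('pics/q6.png',cv2.resize(s[190:340,385:505],None,fx=5,fy=5)[:,:,::-1])"
```

```text
lin mm [-1.1  0.3  2.4] turn deg [ 0.17 -0.45  0.06]
tcp [0.545  0.1865 0.1704] F [-2.98 -0.96  6.55] w 0.0212 q [-0.11  0.41 -0.41  1.84  0.2   0.92 -1.66] t 21.4
```

View pics/q6.png

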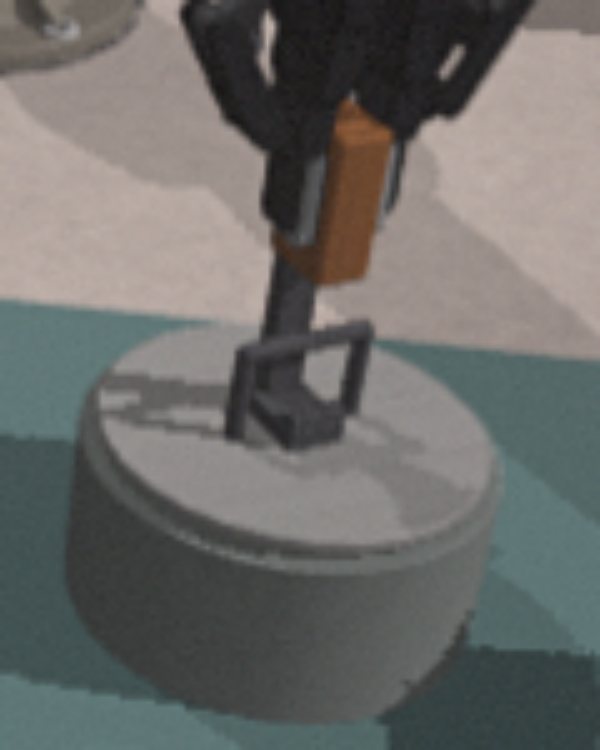

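>>> drive_tool(commands=[{"linear": [-0.0006,0,0.0017],"dr": [0.1,-0.3,0],"jaw": 1}])

```text
clock: 21.58
tcp_pos: [0.545, 0.1863, 0.1696]
orientation: [3.03, 0.828, 0.007]
contact_force: [-0.1, -0.8, 4.6]
grip_width: 0.0211
```

>>> drive_tool(commands=[{"linear": [-0.0006,0,0.0018],"dr": [0.1,-0.3,0],"jaw": 1}])

```text
clock: 21.7
tcp_pos: [0.5452, 0.1862, 0.1684]
orientation: [3.03, 0.828, 0.001]
contact_force: [0.8, -0.5, 0.5]
grip_width: 0.0211
```

>>> drive_tool(commands=[{"linear": [-0.0005,0,0.0018],"dr": [0.1,-0.2,0],"jaw": 1}])

```text
clock: 21.82
tcp_pos: [0.5458, 0.1863, 0.168]
orientation: [-3.03, -0.827, 0.002]
contact_force: [-3.0, -1.7, 16.6]
grip_width: 0.0209
```

>>> drive_tool(commands=[{"linear": [-0.0005,0,0.0018],"dr": [0.1,-0.2,0],"jaw": 1}])

```text
clock: 21.95
tcp_pos: [0.5461, 0.1863, 0.1681]
orientation: [-3.03, -0.826, 0.005]
contact_force: [-4.4, -2.9, 17.0]
grip_width: 0.0214
```

>>> drive_tool(commands=[{"linear": [-0.0006,0,0.0014],"dr": [0,0,0],"jaw": 1},{"linear": [-0.0004,0,0.0014],"dr": [0,0,0],"jaw": 1}])

```text
clock: 22.2
tcp_pos: [0.5459, 0.1862, 0.1681]
orientation: [-3.03, -0.826, 0.003]
contact_force: [-3.9, -2.9, 13.0]
grip_width: 0.0215
```

>>> drive_tool(commands=[{"linear": [-0.0003,0,0.0014],"dr": [0,0,0],"jaw": 1},{"linear": [-0.0003,0,0.0014],"dr": [0,0,0],"jaw": 1},{"linear": [-0.0003,0,0.0014],"dr": [0,0,0],"jaw": 1}])

```text
clock: 22.58
tcp_pos: [0.5458, 0.1863, 0.1681]
orientation: [-3.031, -0.825, -0.0]
contact_force: [-3.6, -2.8, 12.5]
grip_width: 0.0211
```

>>> drive_tool(commands=[{"linear": [-0.0003,0,0.0015],"dr": [0,0,0],"jaw": 1},{"linear": [-0.0003,0,0.0015],"dr": [0,0,0],"jaw": 1},{"linear": [-0.0003,0,0.0015],"dr": [0,0,0],"jaw": 1},{"linear": [-0.0003,0,0.0015],"dr": [0,0,0],"jaw": 1}])

```text
clock: 23.08
tcp_pos: [0.5457, 0.1863, 0.1681]
orientation: [3.03, 0.824, 0.005]
contact_force: [-3.5, -2.0, 13.4]
grip_width: 0.0211
```

```bash
python3 -c "
from h import *
delta(.5442,.1857,.168,30.5)
s=viewer.grab_frame('scene')
cv2.imwrite('pics/q7.png',cv2.resize(s[190:340,385:505],None,fx=5,fy=5)[:,:,::-1])"
```

```text
lin mm [-1.6 -0.2  0.1] turn deg [ 0.1  -0.15 -0.06]
tcp [0.5457 0.1863 0.1681] F [-3.45 -1.95 13.35] w 0.0211 q [-0.12  0.42 -0.41  1.84  0.2   0.93 -1.66] t 23.07
```

View pics/q7.png

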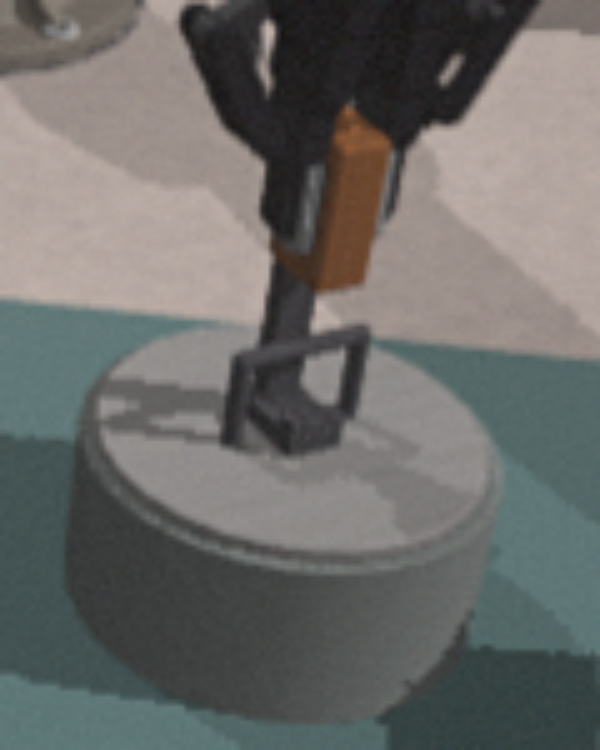

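>>> drive_tool(commands=[{"linear": [-0.0005,0,-0.001],"dr": [0,0,0],"jaw": 1},{"linear": [-0.0005,0,-0.003],"dr": [0,0,0],"jaw": 1},{"linear": [0,0,-0.003],"dr": [0,0,0],"jaw": 1},{"linear": [0,0,0],"dr": [0,0,0],"jaw": 1},{"linear": [0,0,0],"dr": [0,0,0],"jaw": 1}])

```text
clock: 23.75
tcp_pos: [0.5438, 0.1855, 0.1739]
orientation: [3.031, 0.825, 0.001]
contact_force: [0.4, -0.3, -1.3]
grip_width: 0.0216
```

```bash
python3 -c "
from h import *
delta(.5442,.1857,.177,30.5)
s=viewer.grab_frame('scene')
cv2.imwrite('pics/q8.png',cv2.resize(s[190:340,385:505],None,fx=5,fy=5)[:,:,::-1])"
```

```text
lin mm [ 0.5  0.  -3.1] turn deg [ 0.05 -0.01 -0.06]
tcp [0.5438 0.1855 0.1739] F [ 0.44 -0.26 -1.26] w 0.0216 q [-0.11  0.41 -0.41  1.83  0.2   0.94 -1.65] t 23.75
```

View pics/q8.png

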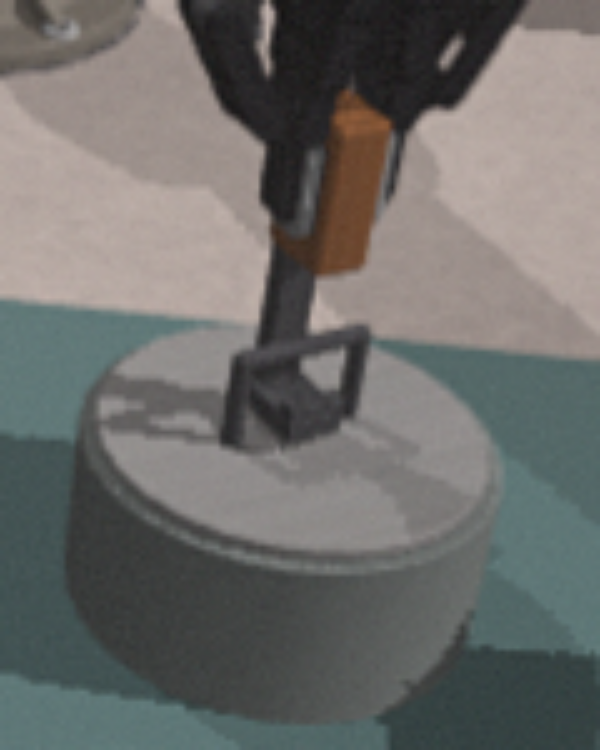

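>>> drive_tool(commands=[{"linear": [0,0,-0.0025],"dr": [0,0,0],"jaw": 1},{"linear": [0,0,0],"dr": [0,0,0],"jaw": 1},{"linear": [-0.006,0,0],"dr": [0,0,0],"jaw": 1},{"linear": [-0.008,0,0],"dr": [0,0,0],"jaw": 1},{"linear": [0,0,0],"dr": [0,0,0],"jaw": 1}])

```text
clock: 24.42
tcp_pos: [0.5305, 0.1777, 0.1763]
orientation: [3.03, 0.825, -0.001]
contact_force: [0.0, 0.5, -0.7]
grip_width: 0.0209
```

```bash
python3 -c "
from h import *
delta(.5442-.055*.862,.1857-.055*.507,.177,30.5)
s=viewer.grab_frame('scene')
cv2.imwrite('pics/q9.png',cv2.resize(s[190:340,385:505],None,fx=5,fy=5)[:,:,::-1])"
```

```text
lin mm [-39.1   0.1  -0.6] turn deg [ 0.05  0.04 -0.05]
tcp [0.5305 0.1777 0.1763] F [ 0.03  0.55 -0.66] w 0.0209 q [-0.1   0.38 -0.42  1.87  0.19  0.93 -1.65] t 24.43
```

View pics/q9.png

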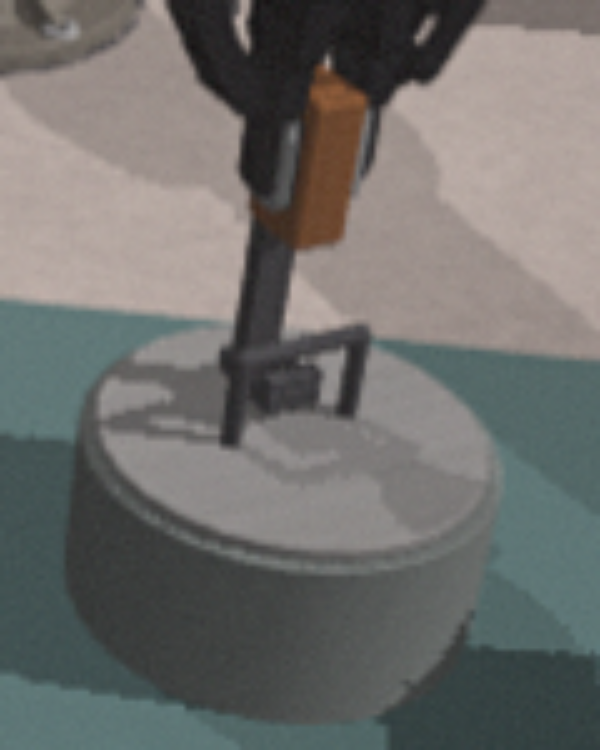

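>>> drive_tool(commands=[{"linear": [-0.01,0,0],"dr": [0,0,0],"jaw": 1},{"linear": [-0.012,0,0],"dr": [0,0,0],"jaw": 1},{"linear": [-0.012,0,0],"dr": [0,0,0],"jaw": 1},{"linear": [-0.006,0,0],"dr": [0,0,0],"jaw": 1},{"linear": [0,0,-0.02],"dr": [0,0,0],"jaw": 1},{"linear": [0,0,-0.025],"dr": [0,0,0],"jaw": 1},{"linear": [0,0,-0.015],"dr": [0,0,0],"jaw": 1},{"linear": [0,0,0],"dr": [0,0,0],"jaw": 1}])

```text
clock: 25.48
tcp_pos: [0.4923, 0.1552, 0.2378]
orientation: [3.03, 0.824, -0.001]
contact_force: [0.3, -0.5, -2.0]
grip_width: 0.0212
```

```bash
python3 -c "
from h import *
delta(.53,-.15,.225,30.5)
s=viewer.grab_frame('scene')
cv2.imwrite('pics/r1.png',cv2.resize(s[140:340,345:505],None,fx=4,fy=4)[:,:,::-1])"
```

```text
lin mm [-122.1  282.2   13.3] turn deg [ 0.07  0.07 -0.07]
tcp [0.4923 0.1552 0.2378] F [ 0.28 -0.51 -1.97] w 0.0212 q [-0.05  0.24 -0.44  1.9   0.12  1.03 -1.58] t 25.48
```

View pics/r1.png

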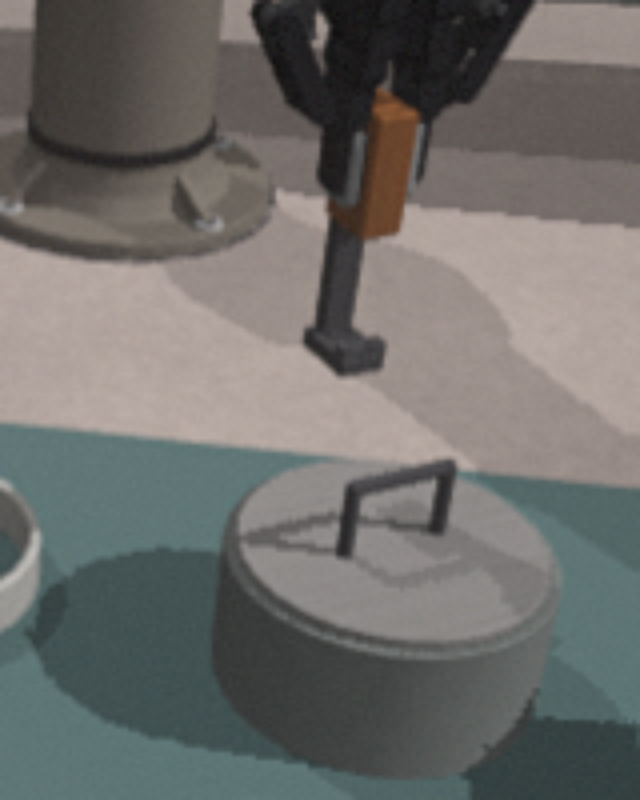

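>>> drive_tool(commands=[{"linear": [-0.0175,0.0403,0],"dr": [0,0,0],"jaw": 1},{"linear": [-0.0175,0.0403,0],"dr": [0,0,0],"jaw": 1},{"linear": [-0.0175,0.0403,0],"dr": [0,0,0],"jaw": 1},{"linear": [-0.0175,0.0403,0],"dr": [0,0,0],"jaw": 1},{"linear": [-0.0175,0.0403,0],"dr": [0,0,0],"jaw": 1},{"linear": [-0.0175,0.0403,0],"dr": [0,0,0],"jaw": 1},{"linear": [-0.013,0.03,0],"dr": [0,0,0],"jaw": 1},{"linear": [0,0,0],"dr": [0,0,0],"jaw": 1}])

```text
clock: 26.52
tcp_pos: [0.525, -0.1477, 0.2279]
orientation: [-3.027, -0.829, 0.022]
contact_force: [0.3, 0.7, -2.4]
grip_width: 0.0211
```

```bash
python3 -c "
from h import *
delta(.5265,-.3355,.215,13.9)"
```

```text
lin mm [-94.1 162.5  13. ] turn deg [-0.25  0.79 16.71]
tcp [ 0.525  -0.1477  0.2279] F [ 0.3   0.69 -2.44] w 0.0211 q [ 0.37  0.29 -0.26  1.85  0.09  1.03 -0.96] t 26.52
```

>>> drive_tool(commands=[{"linear": [-0.0188,0.0325,0],"dr": [0,0.3,0],"jaw": 1},{"linear": [-0.0188,0.0325,0],"dr": [0,0.3,0],"jaw": 1},{"linear": [-0.0188,0.0325,0],"dr": [0,0,0],"jaw": 1},{"linear": [-0.0188,0.0325,0],"dr": [0,0,0],"jaw": 1},{"linear": [-0.01,0.018,0],"dr": [0,0,0],"jaw": 1},{"linear": [0,0,0],"dr": [0,0,8],"jaw": 1},{"linear": [0,0,0],"dr": [0,0,8],"jaw": 1},{"linear": [0,0,0],"dr": [0,0,0],"jaw": 1}])

```text
clock: 27.52
tcp_pos: [0.5277, -0.3117, 0.2194]
orientation: [-3.099, -0.406, 0.019]
contact_force: [0.2, 0.6, -2.1]
grip_width: 0.0215
```

```bash
python3 -c "
from h import *
delta(.5267,-.3365,.19,13.9)"
```

```text
lin mm [-7.1 24.3 29. ] turn deg [-1.01  0.58  1.04]
tcp [ 0.5277 -0.3117  0.2194] F [ 0.25  0.6  -2.06] w 0.0215 q [ 0.53  0.4  -0.13  1.7   0.05  1.06 -0.92] t 27.52
```

>>> drive_tool(commands=[{"linear": [-0.0035,0.012,0],"dr": [-1.0,0.6,1.0],"jaw": 1},{"linear": [-0.003,0.011,0],"dr": [0,0,0],"jaw": 1},{"linear": [0,0,0],"dr": [0,0,0],"jaw": 1},{"linear": [0,0,0.01],"dr": [0,0,0],"jaw": 1},{"linear": [0,0,0.01],"dr": [0,0,0],"jaw": 1},{"linear": [0,0,0],"dr": [0,0,0],"jaw": 1}])

```text
clock: 28.28
tcp_pos: [0.5271, -0.3355, 0.1968]
orientation: [-3.116, -0.391, -0.0]
contact_force: [-0.6, 0.1, -0.2]
grip_width: 0.0211
```

```bash
python3 -c "
from h import *
delta(.5268,-.3366,.15,13.9)"
```

```text
lin mm [-0.6  1.  46.8] turn deg [-0.05 -0.02  0.41]
tcp [ 0.5271 -0.3355  0.1968] F [-0.62  0.08 -0.2 ] w 0.0211 q [ 0.55  0.43 -0.11  1.71  0.06  1.   -0.9 ] t 28.27
```

>>> drive_tool(commands=[{"linear": [-0.0005,0.001,0.01],"dr": [0,0,0.4],"jaw": 1},{"linear": [0,0,0.01],"dr": [0,0,0],"jaw": 1},{"linear": [0,0,0.01],"dr": [0,0,0],"jaw": 1},{"linear": [0,0,0.006],"dr": [0,0,0],"jaw": 1},{"linear": [0,0,0],"dr": [0,0,0],"jaw": 1},{"linear": [0,0,0],"dr": [0,0,0],"jaw": 1}])

```text
clock: 29.02
tcp_pos: [0.527, -0.3362, 0.1579]
orientation: [-3.117, -0.381, 0.0]
contact_force: [-0.4, 0.3, -1.3]
grip_width: 0.0212
```

```bash
python3 -c "
from h import *
delta(.5268,-.3366,.15,13.9)
s=viewer.grab_frame('scene')
cv2.imwrite('pics/t1.png',cv2.resize(s[160:290,140:270],None,fx=5,fy=5)[:,:,::-1])"
```

```text
lin mm [-0.3  0.3  7.9] turn deg [-0.07 -0.    0.03]
tcp [ 0.527  -0.3362  0.1579] F [-0.37  0.3  -1.27] w 0.0212 q [ 0.55  0.47 -0.11  1.74  0.06  0.93 -0.91] t 29.02
```

View pics/t1.png

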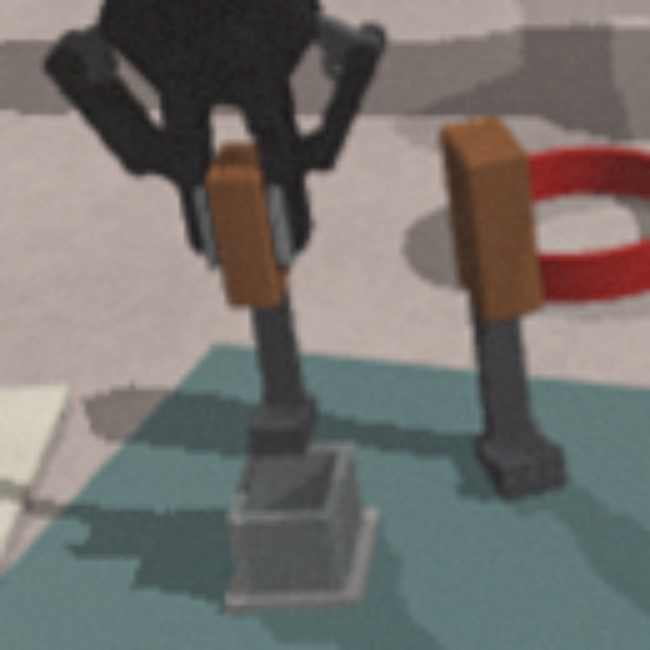

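>>> drive_tool(commands=[{"linear": [0,0,0.008],"dr": [0,0,0],"jaw": 1},{"linear": [0,0,0.008],"dr": [0,0,0],"jaw": 1},{"linear": [0,0,0.006],"dr": [0,0,0],"jaw": 1},{"linear": [0,0,0],"dr": [0,0,0],"jaw": 1}])

```text
clock: 29.58
tcp_pos: [0.5271, -0.3363, 0.1346]
orientation: [-3.117, -0.381, -0.0]
contact_force: [1.6, -0.2, -2.3]
grip_width: 0.021
```

>>> drive_tool(commands=[{"linear": [0,0,0.008],"dr": [0,0,0],"jaw": 1},{"linear": [0,0,0.008],"dr": [0,0,0],"jaw": 1},{"linear": [0,0,0.006],"dr": [0,0,0],"jaw": 1},{"linear": [0,0,0],"dr": [0,0,0],"jaw": 1}])

```text
clock: 30.08
tcp_pos: [0.5271, -0.3363, 0.1109]
orientation: [-3.117, -0.381, -0.0]
contact_force: [0.4, 0.1, -1.2]
grip_width: 0.0213
```

```bash
python3 -c "
from h import *
delta(.5268,-.3366,.094,13.9)"
```

```text
lin mm [-0.4  0.3 16.9] turn deg [-0.06 -0.01  0.03]
tcp [ 0.5271 -0.3363  0.1109] F [ 0.44  0.09 -1.21] w 0.0213 q [ 0.55  0.53 -0.11  1.77  0.07  0.84 -0.92] t 30.07
```

>>> drive_tool(commands=[{"linear": [0,0,0.006],"dr": [0,0,0],"jaw": 1},{"linear": [0,0,0.005],"dr": [0,0,0],"jaw": 1},{"linear": [0,0,0.002],"dr": [0,0,0],"jaw": 1},{"linear": [0,0,0.001],"dr": [0,0,0],"jaw": 1}])

```text
clock: 30.58
tcp_pos: [0.5274, -0.3364, 0.0963]
orientation: [-3.118, -0.381, -0.001]
contact_force: [-0.2, -0.3, -1.1]
grip_width: 0.021
```

>>> drive_tool(commands=[{"linear": [0,0,0.001],"dr": [0,0,0],"jaw": 1}])

```text
clock: 30.7
tcp_pos: [0.5275, -0.3364, 0.0953]
orientation: [-3.118, -0.381, -0.001]
contact_force: [0.3, 0.4, -1.0]
grip_width: 0.0209
```

>>> drive_tool(commands=[{"linear": [0,0,0.001],"dr": [0,0,0],"jaw": 1}])

```text
clock: 30.82
tcp_pos: [0.5275, -0.3365, 0.0944]
orientation: [-3.118, -0.381, -0.002]
contact_force: [-0.6, 0.6, -1.4]
grip_width: 0.0211
```

>>> drive_tool(commands=[{"linear": [0,0,0.001],"dr": [0,0,0],"jaw": 1}])

```text
clock: 30.95
tcp_pos: [0.5276, -0.3365, 0.0934]
orientation: [-3.118, -0.381, -0.002]
contact_force: [-0.4, 0.3, -2.2]
grip_width: 0.0209
```

>>> drive_tool(commands=[{"linear": [0,0,0.001],"dr": [0,0,0],"jaw": 1}])

```text
clock: 31.08
tcp_pos: [0.528, -0.3366, 0.0931]
orientation: [3.118, 0.381, 0.003]
contact_force: [-1.4, 1.2, 8.8]
grip_width: 0.0213
```

>>> drive_tool(commands=[{"linear": [0,0,0.001],"dr": [0,0,0],"jaw": 1}])

```text
clock: 31.2
tcp_pos: [0.5281, -0.3367, 0.0931]
orientation: [3.118, 0.38, 0.003]
contact_force: [-2.8, 2.0, 8.7]
grip_width: 0.0211
```

>>> drive_tool(commands=[{"linear": [0,0,0.0005],"dr": [0,0,0],"jaw": 1}])

```text
clock: 31.32
tcp_pos: [0.5279, -0.3366, 0.0932]
orientation: [3.118, 0.38, 0.003]
contact_force: [-1.1, 1.9, 1.3]
grip_width: 0.0208
```

```bash
python3 -c "
from h import *
delta(.5268,-.3366,.093,13.9)
s=viewer.grab_frame('scene')
cv2.imwrite('pics/t2.png',cv2.resize(s[160:290,140:270],None,fx=5,fy=5)[:,:,::-1])"
```

```text
lin mm [-1.1 -0.3  0.2] turn deg [ 0.02 -0.1   0.  ]
tcp [ 0.5279 -0.3366  0.0932] F [-1.09  1.89  1.34] w 0.0208 q [ 0.55  0.55 -0.11  1.78  0.08  0.81 -0.92] t 31.32
```

View pics/t2.png

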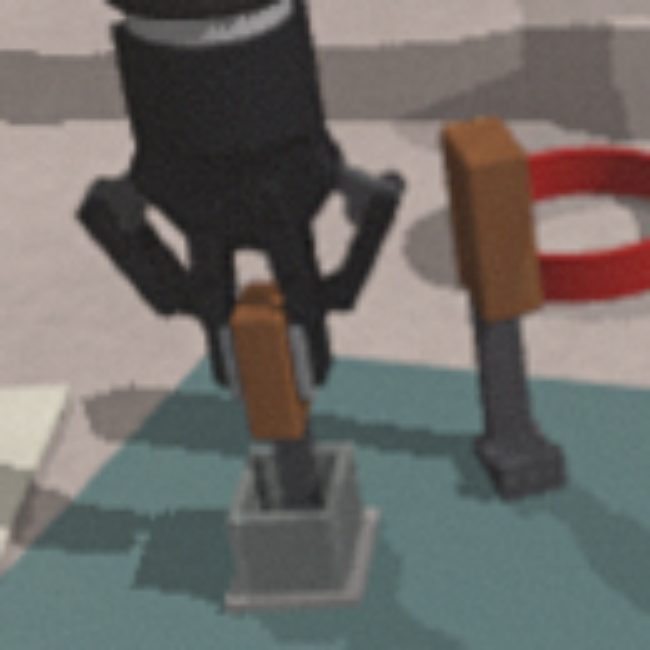

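>>> drive_tool(commands=[{"linear": [0,0,0],"dr": [0,0,0],"jaw": 0.65},{"linear": [0,0,0],"dr": [0,0,0],"jaw": 0.55},{"linear": [0,0,0],"dr": [0,0,0],"jaw": 0.4},{"linear": [0,0,0],"dr": [0,0,0],"jaw": 0.4},{"linear": [0,0,0],"dr": [0,0,0],"jaw": 0.4}])

```text
clock: 32.0
tcp_pos: [0.5287, -0.337, 0.0929]
orientation: [3.117, 0.38, 0.005]
contact_force: [-0.7, 0.9, -0.0]
grip_width: 0.051
```

```bash
python3 -c "
from h import *
delta(.5268,-.3366,.093,13.9)
s=viewer.grab_frame('scene')
cv2.imwrite('pics/t3.png',cv2.resize(s[160:290,140:270],None,fx=5,fy=5)[:,:,::-1])"
```

```text
lin mm [-1.8 -0.8 -0.1] turn deg [ 0.08 -0.17  0.01]
tcp [ 0.5287 -0.337   0.0929] F [-0.66  0.93 -0.02] w 0.051 q [ 0.55  0.55 -0.11  1.78  0.08  0.81 -0.92] t 32.0
```

View pics/t3.png

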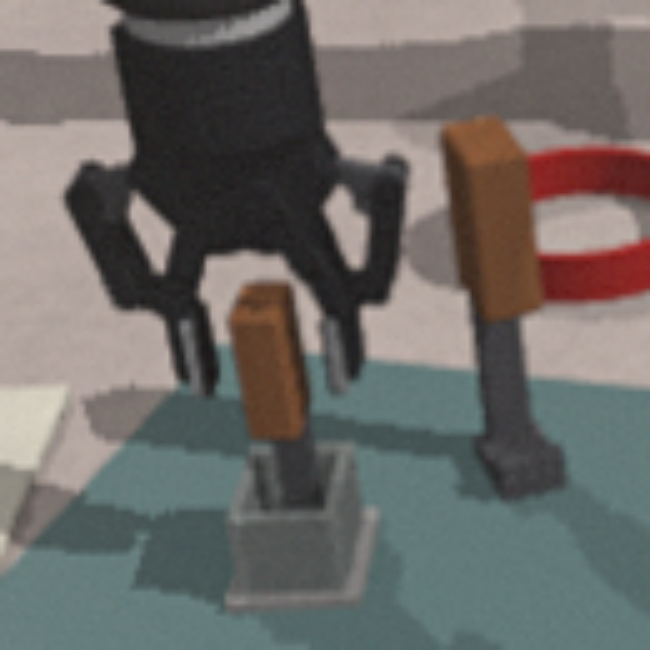

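Released and standing upright. Backing off straight up.

>>> drive_tool(commands=[{"linear": [0,0,-0.01],"dr": [0,0,0],"jaw": 0.4},{"linear": [0,0,-0.02],"dr": [0,0,0],"jaw": 0.4},{"linear": [0,0,-0.025],"dr": [0,0,0],"jaw": 0.4},{"linear": [0,0,-0.03],"dr": [0,0,0],"jaw": 0.4},{"linear": [0,0,-0.03],"dr": [0,0,0],"jaw": 0.4},{"linear": [0,0,-0.02],"dr": [0,0,0],"jaw": 0.4},{"linear": [0,0,0],"dr": [0,0,0],"jaw": 0.4},{"linear": [0,0,0],"dr": [0,0,0],"jaw": 0.4}])

```text
clock: 33.05
tcp_pos: [0.5283, -0.3369, 0.2358]
orientation: [3.116, 0.38, 0.008]
contact_force: [-0.7, 0.5, -0.2]
grip_width: 0.051
```

```bash
python3 -c "
from h import *
delta(.5268,-.3366,.093,13.9)
s=viewer.grab_frame('scene');cv2.imwrite('pics/u1.png',s[:,:,::-1])
im=cv2.resize(s[235:320,392:492],None,fx=8,fy=7,interpolation=cv2.INTER_CUBIC)[:,:,::-1].copy()
def dr(c,r,z,col):
    for a in np.arange(0,360,3):
        p=proj('scene',[c[0]+r*np.cos(np.radians(a)),c[1]+r*np.sin(np.radians(a)),z]);q=(p-[392,235]+.5)*[8,7];cv2.circle(im,tuple(np.int32(q)),1,col,-1)
c=(.545,.1857)
dr(c,.080,.075,(0,0,255));dr(c,.074,.081,(0,255,255))
cv2.imwrite('pics/u2.png',im)
t=viewer.grab_frame('top');cv2.imwrite('pics/u3.png',t[:,:,::-1])"
```

```text
lin mm [ -2.   -1.  142.8] turn deg [ 0.16 -0.27  0.01]
tcp [ 0.5283 -0.3369  0.2358] F [-0.73  0.46 -0.2 ] w 0.051 q [ 0.55  0.39 -0.11  1.67  0.05  1.07 -0.9 ] t 33.05
```

View pics/u1.png

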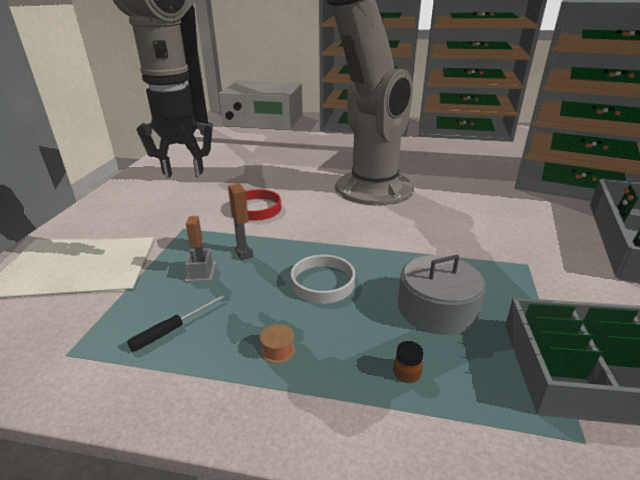

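View pics/u2.png

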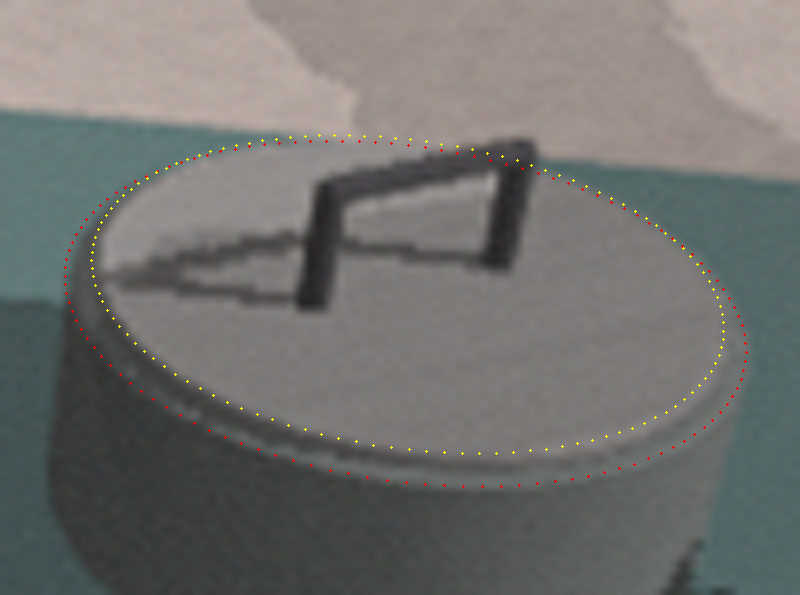

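View pics/u3.png

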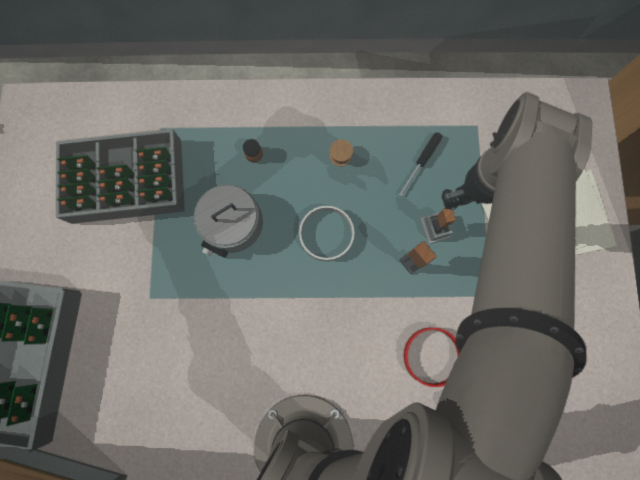

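The lid sits flush and centred on the pot: the expected top-face circle (yellow) matches it within about 1 px. The lifter is upright in its holder at (195,250) and the bystanders have not moved.

```bash
python3 -c "
from bench import job
print(job.hand_in())"
```

```text
the job is handed in; nothing more can be done
None
```

The pot is closed, the lifter is back in its holder, and I handed the job in at about 33 s. The hand-in gives no verdict, so what follows rests on my own checks.

**What I did:** I gripped the smaller lifter, hooked it under the lid's loop and carried the lid level to the pot. I pressed it past the catches with the heel. I held it there for about 1.25 s at 14–15 N, with the press peaking at about 19 N, under the 25 N limit. The lifter then went back into its holder and I let go.

**Last checks:**
- **Lid:** it looks flush on the rim, level and about 1 mm off centre. The arm stopped hard at the height expected for home, TCP z 0.168 m.
- **Lifter:** it touched the holder floor at the same TCP height as at the grasp, so it did not slip in the grip. It stands upright with the gripper 14 cm above where it let go.
- **Bystanders:** the reel, jar and screwdriver look unmoved in both views.

**What disagreed:**
- My first reading of the loop bar's direction was about 6° off. I corrected it before hooking.
- The two cameras differed by about 3 mm on positions, which the clearances covered.
- A side force of about 4 N showed while pressing, with no visible effect.

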